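# Nip up the locking collar of a board holder with its tommy bar

### The arm

A 6-joint arm with a two-finger parallel gripper is mounted at the origin on the work surface. World frame = base frame: x ahead of the robot, y to its left, z up, the work surface at z = 0. Lengths are in mm, angles in rad, forces in N, time in s.
With the tool pointing down it reaches from about 350 to 775 mm from the base axis. Payload 7.3 kg.
Tool frame: the origin (TCP) lies between the finger pads; the fingertips stand 25 mm ahead of it and the grasp point (between the pads) lies 6 mm ahead of it; z points along the fingers, y is the line along which they close (so a half turn about z gives the same grasp; the last joint's range is limited). The gripper opens to 92 mm and grips with 3 to 60 N. Pads are 19 mm wide; open, the fingers measure 130 mm over their backs; the gripper's body (75 mm by 190 mm) begins 47 mm behind the grasp point.
Start: joints at [1.162, 0.342, 1.524, -0, 1.275, -0.146], TCP at [136.371, 506.997, 251.741] pointing down, gripper open.
Joint ranges: [-2.53, 2.53], [-0.77, 2.02], [0.04, 2.7], [-1, 4.14], [0.28, 2.66], [-3.11, 3.11]. Speed limits (rad/s): [2.57, 2.57, 3.14, 3.14, 3.14, 3.14].

### API

Orientations are given as [roll, pitch, yaw] about the fixed x, y, z axes, in that order (R = Rz(yaw) Ry(pitch) Rx(roll)).
In Python, from plant import bot gives the robot as it stands.
- The arm moves only by the tool play_rows, never from a script. Its argument "commands" is a list of rows, each an object of numbers: "x", "y", "z": the shift along the tool's x, y, z in m; "twist": the turn about the tool's z in degrees. In form: [{"x": .., "y": .., "z": .., "twist": ..}, ...]. A call has exactly 8 rows; each row is the pose to reach, as a shift and turn from the pose commanded when the call began, along the tool's axes at that moment; what a row does not reach only later rows make up. A row lasts 1/10 s, in which the tool goes at most 50 mm and 8.59 degrees, less where a joint would pass 70% of its speed; a pose out of reach is approached as far as the arm can. A call with a gripper value outside its range is refused whole. "jaw" is the closure, from 0 (fully open) to 1 (shut), set as the call begins (left out, the last holds). The fingers move at their own pace and stop on an object; the grip force is fixed at half the most. Time passes only in rows, so rows that repeat a pose let the fingers close, or fill a call up. It gives the time, the measured TCP pose, the force, the opening and the grip force at its end, in the units of the state.
- bot.get_obs(): the state, without advancing time (a new reading comes with each control period).
- bot.capture(name): name is "scene" or "side" or "wrist"; returns a dict with "pixels" (400x640x3 uint8, red, green, blue), "fx", "fy", "cx", "cy" (pixels), "eye" and "rotation" of the camera in the world. Camera axes: x right, y down, z forward; pixel columns grow to the right and rows downward; lengths in mm; the calibration is good to about 2 mm. A picture is of the moment at which its call begins. There is no depth.
- bot.close_job(): hands the job in; it is judged then, once.
The state is a dict: "time": time; "joint_positions": joint angles; "dq": joint speeds; "tau": joint torques, N m; "tool_pos": TCP position; "tcp_rot": TCP orientation; "contact_force": force on the tool from outside, world axes, zero at the start; "moment": the same for the moment, N m; "grip_width": finger opening in mm; "finger_force": force on a finger pad.
Only numpy, scipy, OpenCV 4.12 (cv2) and the standard library are available. Lean on these libraries where they do the work, as an engineer would, in place of code of your own. Each camera call takes 0.05 s, during which the arm holds its last target. There are 200 camera calls.

### The job

The locking collar of the circuit-board holder is loose. Draw the orange-handled bar out of its wooden sleeve by the steel pin, lay it down on the bench, take it again by the handle, and use it in the collar's holes to turn the collar clockwise (seen from above) until it comes up firm: take it in two or more bites, about a quarter turn or less each, drawing the pin right out of the collar and setting it in a handier hole between them, and lean firmly on the bar at the end. Then lay the bar down on the bench clear of the holder; touch the holder only with the bar, and leave everything else where it is.

Things in the scene. Friction and masses are not known exactly. Their poses are not given: they have to be found in the camera images.
- bar_handle (a point): Centre of the orange handle of the bar (90 g): handle 70 mm long, 18 wide, 20 tall; a steel pin, 8 mm in diameter, 50 mm long, leaves the middle of its end along the bar's own +x. z up as it lies. Lying on the bench this point is 10 mm up. It starts in the wooden sleeve, level, 40 mm above the bench, with only the last 35 mm of the pin sticking out.
- bar_tip (a point): Tip of the bar's steel pin, 85 mm from the handle's centre along the bar's +x.
- sleeve: Fixed wooden storage sleeve, 90 x 60 x 58 mm, origin at the centre of its underside. Its pocket (22 mm wide, 24 tall, floor 30 above the bench) is open only at the +x face; the bar's handle lies in it with 2 mm of play each side. Nothing lies below or beside the protruding pin. Drawn 85 mm along the sleeve's +x the bar is clear.
- collar_hole (a point): Mouth of one of the collar's eight holes, at the rim, 40.5 mm from the axis, 63 mm above the bench; its x axis points radially outwards and turns with the collar. The holes are 45 degrees apart round the rim, all alike: square, 12 x 12 mm, level and radial, ending 21.5 mm from the axis. A black line on the collar's top lies over each.
- collar_axis (a point): Fixed point on the collar's axis, level with its holes, 63 mm above the bench.
- collar (a joint): Turn of the collar (aluminium ring, 81 mm across, 26 tall, 50 to 76 mm above the bench) in rad, growing clockwise from above, which tightens. It turns stiffly (about 0.25 N m) and stays where it is left, up to a firm stop 1.95 to 2.3 rad beyond its start; nothing marks the stop, it is felt. The thread is fine: the ring stays at its height.
- bin: Bystander: fixed yellow open parts bin 90 x 60 x 40 mm.
- board_a: Bystander: loose green circuit board 60 x 45 mm.
- board_b: Bystander: loose green circuit board 60 x 45 mm.
- cleaner: Bystander: loose brass tip cleaner, 72 mm across, 58 mm tall.
- flux: Bystander: loose white bottle, 52 mm across, 150 mm tall.
- spool: Bystander: loose solder spool, 64 mm across, 42 mm tall.
- driver: Bystander: loose screwdriver.
- mug: Bystander: loose white mug, 80 mm across, 90 mm tall.
- pedestal: The circuit-board holder, fixed: round foot 120 mm across and 18 tall, column, collar, and above the collar a head with a small green board that stays within 38 mm of the axis and ends 138 mm above the bench. Origin under the foot's centre, on the collar's axis.
Things that resemble listed ones, but are neither listed nor needed, are in the scene too. What is shaped like the sleeve but red is not meant.

How it is judged (in metres and radians):
On the way, in this order (a step that is already met when the one before it is completed fails the run):
1. the bar lies on the bench, out of its sleeve and let go (height (world z) of bar_handle below 0.014 m and height (world z) of bar_tip below 0.016 m and contact force between the fingers and sleeve below 0.5 N and contact force between the fingers and anything else below 0.3 N and horizontal distance between bar_handle and sleeve above 0.06 m), for 0.1 s.
2. with its pin in a hole the bar turns the collar on from its start (distance between bar_tip and collar_axis below 0.036 m and contact force between bar and pedestal above 1 N and value of joint collar above 0.6 rad), for 0.05 s.
3. the pin is right out of the collar before it is tight, to be set in another hole (distance between bar_tip and collar_axis above 0.044 m and value of joint collar below 2.2 rad), for 0.05 s.
4. the bar, its pin in a hole again, brings the collar up firm (distance between bar_tip and collar_axis below 0.036 m and contact force between bar and pedestal above 9 N and value of joint collar above 2.35 rad), for 0.05 s.
At the end, for the whole second after the job is handed in: The collar stands within 0.07 rad of its firm stop, and the bar lies flat and at rest on the bench, not on the holder's foot, released (value of joint collar above 2.33 rad and height (world z) of bar_handle below 0.014 m and height (world z) of bar_tip below 0.016 m and horizontal distance between bar_tip and collar_axis above 0.065 m and horizontal distance between bar_handle and collar_axis above 0.075 m and linear speed of bar below 0.02 m/s); the robot touches nothing.
It fails at once if the holder or its collar is pushed by the fingers or the arm instead of the bar (contact force between any of the fingers, the arm and pedestal above 4 N).
It fails at once if a bystander is disturbed (distance of any of board_a, board_b, cleaner, flux, spool, driver, mug from where it was at the start of the episode above 0.02 m).
It also fails if it takes over 72 s, if anything falls off the work surface, if the arm or the gripper's body presses on something with over 40 N, if the wrist force passes 120 N, or if a joint passes its speed limit or range.

## Working session

There is one attempt and no reset: what is moved stays moved. The work goes in short steps, Python scripts to look and compute and a tool call to move; the robot and the scene stay as the last step left them, time stands still between calls to the robot, and variables do not carry over. Pictures are saved under pics/ and viewed, at most 10 in all, crops included, and the job is handed in when it is done.

Besides the shell and the picture viewer there is one more tool, called after ">>>" as a command line: name --argument value ..., lists and objects as JSON in quotes. play_rows: Moves the arm, as the interface text tells. Its arguments: {"type":"object","properties":{"commands":{"type":"array"},"jaw":{"type":"number"}},"required":["commands"]}

```bash
ls; mkdir -p pics; cat > h.py <<'E'
import numpy as np, cv2
from plant import bot
def cap(n,f=None):
    c=bot.capture(n)
    if f: cv2.imwrite('pics/'+f,c['pixels'][...,::-1])
    return c
def ray(c,u,v):
    d=np.array([(u-c['cx'])/c['fx'],(v-c['cy'])/c['fy'],1.])
    return np.array(c['eye'],float),np.array(c['rotation'])@d
def onz(c,u,v,z):
    e,d=ray(c,u,v); return e+d*(z-e[2])/d[2]
def proj(c,p):
    q=np.array(c['rotation']).T@(np.array(p,float)-np.array(c['eye'])); return q[0]/q[2]*c['fx']+c['cx'],q[1]/q[2]*c['fy']+c['cy']
E
python3 - <<'E'
from h import *
for n in('scene','side','wrist'):
    c=cap(n,n+'1.png'); print(n,c['eye'],c['fx'],np.round(c['rotation'],3).tolist())
print(bot.get_obs())
a=cv2.imread('pics/scene1.png');b=cv2.imread('pics/side1.png')
cv2.imwrite('pics/both.png',cv2.resize(np.vstack([a,b]),(480*1,600)))
E
```

```text
pics
scene [ 954.01932902 -464.07381875 1018.39707703] 377.7253755971709 [-2.551, -0.012, 0.738]
side [ 28.38540361 933.08970363 803.10488192] 430.764402699175 [-2.181, -0.002, -2.641]
wrist [ 63.12712644 526.62726924 383.75261819] 319.7774528442696 [2.857, 0.001, 1.308]
{'time': 0.15, 'joint_positions': array([ 1.16200517e+00,  3.42544413e-01,  1.52473836e+00, -3.13879787e-06,
        1.27539348e+00, -1.46029069e-01]), 'dq': array([ 6.33061926e-04, -7.73335855e-04, -3.84716204e-03, -6.06041298e-04,
       -9.09356376e-04, -7.54437879e-05]), 'tau': array([ 1.06512161e-03, -4.31472766e+01, -2.44351602e+01,  7.16813095e-02,
        5.37218840e-02, -1.08440211e-04]), 'tool_pos': array([136.26207367, 506.75039265, 251.23475477]), 'tcp_rot': array([-3.14052015e+00, -1.54705752e-04,  2.87883140e+00]), 'contact_force': array([-0.01165396,  0.86150054,  0.05547408]), 'moment': array([ 0.01908544, -0.0291434 , -0.03060833]), 'finger_force': 0.0, 'grip_width': 91.79376356643887}
```

View pics/scene1.png

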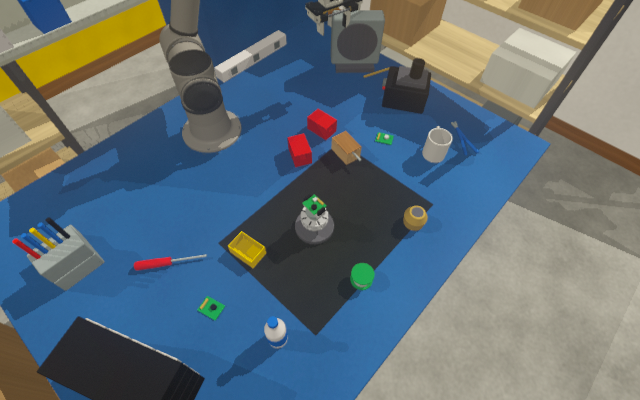

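View pics/side1.png

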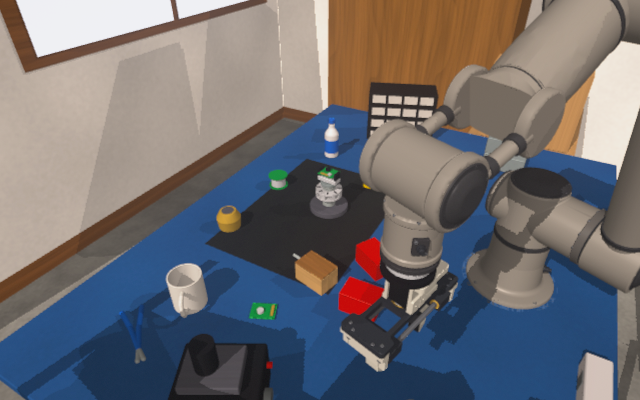

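Both views show the wooden sleeve at scene (346,148) and side (316,272), with the steel pin at scene (360,158) and side (297,257). The lookalikes are the two red blocks at scene (320,123) and (300,150). The holder is at scene (314,220) and side (328,190). I choose the wooden sleeve and check it in one close crop.

```bash
sed -i 's/^from plant/from scipy.spatial.transform import Rotation as Ro\nfrom plant/; s/    if f:/    c["rotation"]=Ro.from_euler("xyz",c["rotation"]).as_matrix()\n    if f:/' h.py
python3 - <<'E'
from h import *
s=cap('scene');t=cap('side')
print(proj(s,[0,0,0]),proj(t,[0,0,0]))
A=s['pixels'][110:250,280:380,::-1];B=t['pixels'][160:300,270:360,::-1]
r=lambda x:cv2.resize(x,None,fx=4,fy=4,interpolation=cv2.INTER_CUBIC)
cv2.imwrite('pics/crop1.png',np.hstack([r(A),r(B)]))
E
```

```text
(np.float64(211.30908586903757), np.float64(130.73026080662285)) (np.float64(508.0552404243505), np.float64(276.2942934423198))
```

View pics/crop1.png

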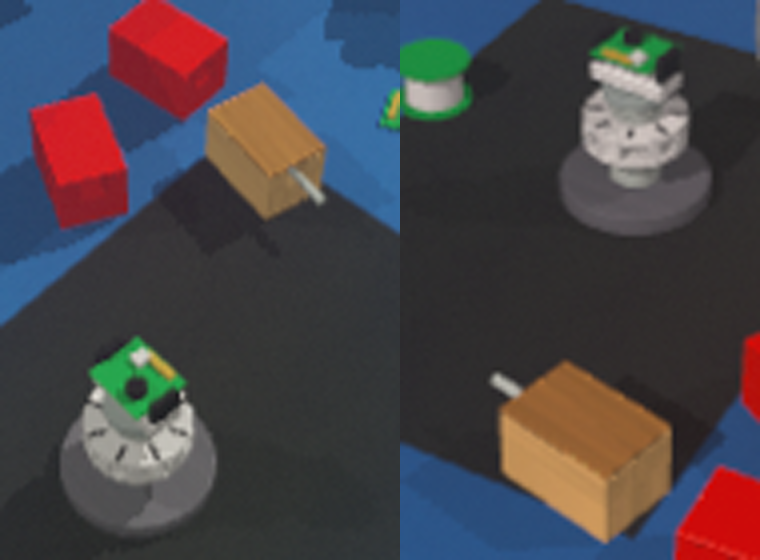

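```bash
python3 - <<'E'
from h import *
from scipy.optimize import least_squares
s=cap('scene');t=cap('side')
S=lambda x,y:(280+x/4,110+y/4)
T=lambda x,y:(270+(x-400)/4,160+y/4)
for c,f,L in((s,S,[(207,121),(263,85),(325,152),(265,182)]),(t,T,[(500,405),(565,362),(671,430),(607,482)])):
    P=np.array([onz(c,*f(*p),58)[:2] for p in L]);print(P.round(0).tolist(),P.mean(0),np.linalg.norm(np.diff(P,axis=0),axis=1))
print('tip',onz(s,*S(321,200),40),onz(t,*T(493,378),40))
a=np.linspace(0,2*np.pi,180)
def ext(c,x,y,r,z):
    q=np.array([proj(c,[x+r*np.cos(k),y+r*np.sin(k),z]) for k in a]);return q
def res(p):
    o=[]
    for c,f,L in((s,S,(61,216,533)),(t,T,(558,711,235))):
        q=np.vstack([ext(c,*p,60,18),ext(c,*p,60,0)])
        l=f(L[0],0)[0],f(L[1],0)[0],f(0,L[2])[1]
        o+=[q[:,0].min()-l[0],q[:,0].max()-l[1],q[:,1].max()-l[2]]
    return o
r=least_squares(res,[450,100]);print(r.x,r.fun)
x,y=r.x
for c,inv in((s,lambda u,v:((u-280)*4,(v-110)*4)),(t,lambda u,v:((u-270)*4+400,(v-160)*4))):
    q=ext(c,x,y,40.5,76);print([inv(q[:,0].min(),0)[0],inv(q[:,0].max(),0)[0],inv(0,q[:,1].max())[1]])
L=[(95,432),(122,459),(152,461),(177,440)]
for p in L:
    P=onz(s,*S(*p),76)[:2]-r.x; print(np.degrees(np.arctan2(P[1],P[0])),np.linalg.norm(P))
# bystanders
for n,c,u,v,z in(('mug',s,436,160,0),('boardA',s,384,139,0),('cleaner',s,416,227,0),('bin',s,247,250,40),('spool',s,362,278,42),('red1',s,300,150,58),('red2',s,321,122,58),('flux',s,276,345,0),('boardb',s,211,308,0),('tester',s,405,105,0)): print(n,onz(c,u,v,z)[:2].round())
E
```

```text
[[390.0, 225.0], [398.0, 290.0], [486.0, 266.0], [471.0, 207.0]] [436.32900799 246.99927718] [65.42724049 91.53112845 61.82895327]
[[481.0, 270.0], [465.0, 216.0], [376.0, 239.0], [389.0, 296.0]] [427.84551279 255.33606494] [56.58173458 91.88564581 59.04337656]
tip [508.89138426 236.13814519  40.        ] [509.22232395 234.92979065  40.        ]
[553.89283925 -39.44189816] [-0.62257552 -0.13111899  0.36780419 -0.28329337 -0.38450019  0.86711623]
[np.float64(81.42878410621506), np.float64(191.97219030401084), np.float64(461.45226965621305)]
[np.float64(580.6817839191092), np.float64(686.2398881138311), np.float64(141.95687941647486)]
-109.70095450119122 34.160565456576954
-62.5071818096139 39.85431290457769
-31.833820030101514 41.635154560690765
5.014046177269808 36.97873825512042
mug [686. 446.]
boardA [492. 401.]
cleaner [788. 173.]
bin [ 481. -243.]
spool [777. -88.]
red1 [341. 119.]
red2 [305. 264.]
flux [ 721. -364.]
boardb [ 521. -416.]
tester [443. 601.]
```

>>> play_rows --commands '[{"x": -0.02,"y": -0.01,"z": 0},{"x": -0.06,"y": -0.025,"z": 0},{"x": -0.105,"y": -0.04,"z": 0.01},{"x": -0.15,"y": -0.06,"z": 0.02},{"x": -0.195,"y": -0.08,"z": 0.03},{"x": -0.24,"y": -0.1,"z": 0.04},{"x": -0.285,"y": -0.12,"z": 0.05},{"x": -0.33,"y": -0.135,"z": 0.06}]' --jaw 0.4

```text
invalid input at $.commands[0]: expected keys x, y, z, twist
```

>>> play_rows --commands '[{"x": -0.03,"y": -0.01,"z": 0.01},{"x": -0.055,"y": -0.02,"z": 0.02},{"x": -0.075,"y": -0.028,"z": 0.03},{"x": -0.083,"y": -0.031,"z": 0.04},{"x": -0.083,"y": -0.031,"z": 0.04},{"x": -0.083,"y": -0.031,"z": 0.04},{"x": -0.083,"y": -0.031,"z": 0.04},{"x": -0.083,"y": -0.031,"z": 0.04}]'

```text
invalid input at $.commands[0]: expected keys x, y, z, twist
```

```bash
cat >> h.py <<'E'
def go(x,y,z,yaw=None):
    "tool shift (m) and twist (deg) from measured pose to a world pose (mm, deg)"
    o=bot.get_obs(); a=o['tcp_rot'][2]; d=np.array([x,y,z])-o['tool_pos']
    tw=0 if yaw is None else -((yaw-np.degrees(a)+180)%360-180)
    c,s=np.cos(a),np.sin(a)
    print('shift x %.4f y %.4f z %.4f twist %.1f'%((d[0]*c+d[1]*s)/1e3,(d[0]*s-d[1]*c)/1e3,-d[2]/1e3,tw))
def st():
    o=bot.get_obs(); print('t',o['time'],'p',o['tool_pos'].round(1),'yaw %.2f'%np.degrees(o['tcp_rot'][2]),'F',o['contact_force'].round(1),'M',o['moment'].round(2),'w %.1f f %.1f'%(o['grip_width'],o['finger_force']),'q',o['joint_positions'].round(2))
E
python3 - <<'E'
from h import *
c=cap('wrist','w2.png');st();print(proj(c,[509,235,40]),proj(c,[492,240,40]))
E
```

```text
t 0.4 p [136.3 507.  251.7] yaw 164.94 F [-0.4  0.2 -0.3] M [-0.05 -0.04 -0.04] w 91.5 f 0.0 q [ 1.16  0.34  1.52  0.    1.28 -0.15]
(np.float64(210.98341504009187), np.float64(462.76095020828893)) (np.float64(210.07121498477144), np.float64(453.93292969287677))
```

View pics/w2.png

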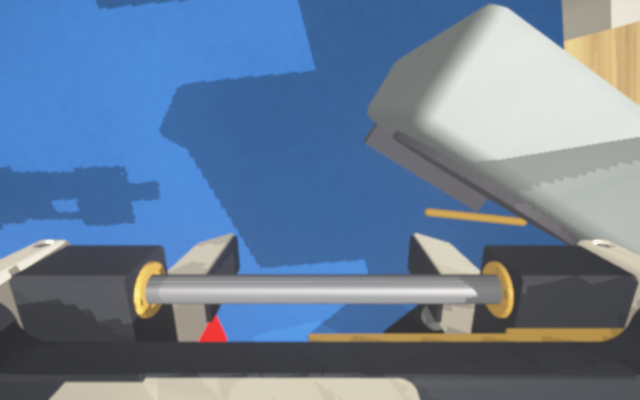

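The moves were refused because every row needs the twist key. The picture shows the start pose, with the fingers at (205,280) and (440,280).

>>> play_rows --commands '[{"x": -0.02,"y": -0.01,"z": 0,"twist": 0},{"x": -0.06,"y": -0.025,"z": 0,"twist": 0},{"x": -0.105,"y": -0.04,"z": 0.01,"twist": 0},{"x": -0.15,"y": -0.06,"z": 0.02,"twist": 0},{"x": -0.195,"y": -0.08,"z": 0.03,"twist": 0},{"x": -0.24,"y": -0.1,"z": 0.04,"twist": 0},{"x": -0.285,"y": -0.12,"z": 0.05,"twist": 0},{"x": -0.33,"y": -0.135,"z": 0.06,"twist": 0}]' --jaw 0.4

```text
time: 1.2
tool_pos: [421.2, 289.2, 191.6]
tcp_rot: [3.141, 0.0, 2.879]
contact_force: [-0.0, 0.2, 0.3]
grip_width: 55.1
finger_force: 0.0
```

>>> play_rows --commands '[{"x": -0.03,"y": -0.01,"z": 0.01,"twist": 0},{"x": -0.055,"y": -0.02,"z": 0.02,"twist": 0},{"x": -0.075,"y": -0.028,"z": 0.03,"twist": 0},{"x": -0.083,"y": -0.031,"z": 0.04,"twist": 0},{"x": -0.083,"y": -0.031,"z": 0.04,"twist": 0},{"x": -0.083,"y": -0.031,"z": 0.04,"twist": 0},{"x": -0.083,"y": -0.031,"z": 0.04,"twist": 0},{"x": -0.083,"y": -0.031,"z": 0.04,"twist": 0}]'

```text
time: 2.0
tool_pos: [491.6, 240.2, 152.4]
tcp_rot: [3.141, 0.001, 2.88]
contact_force: [1.0, 0.6, -0.1]
grip_width: 55.0
finger_force: 0.0
```

```bash
python3 - <<'E'
from h import *
c=cap('wrist','w3.png');st();print(proj(c,[509,235,40]),proj(c,[492,240,40]),proj(c,[475,243,58]))
E
```

```text
t 2.05 p [491.7 240.1 152.4] yaw 165.01 F [ 0.6 -0.1 -0.5] M [-0.03  0.01 -0.05] w 55.1 f 0.0 q [ 0.31  0.48  1.6   0.    1.06 -1.  ]
(np.float64(322.28688607017494), np.float64(225.27213835672694)) (np.float64(322.81092234493235), np.float64(204.58988039123415)) (np.float64(320.75007693268424), np.float64(189.49581177951723))
```

View pics/w3.png

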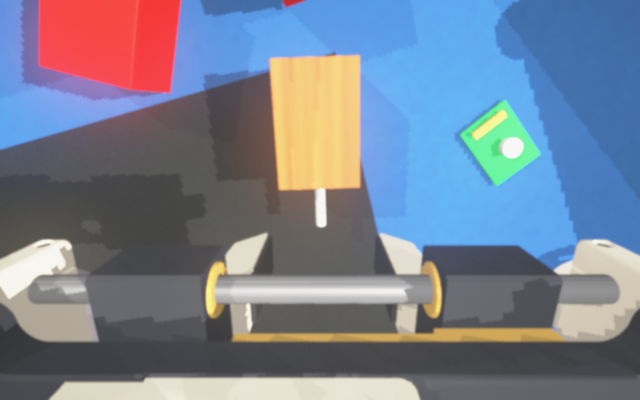

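The wrist view shows the wooden sleeve at (318,122) and the pin running from (320,190) to its tip at (321,227), between the open fingers.

```bash
python3 - <<'E'
from h import *
c=cap('wrist');im=c['pixels'].astype(int)
hsv=cv2.cvtColor(c['pixels'],cv2.COLOR_RGB2HSV)
m=((hsv[...,0]>8)&(hsv[...,0]<22)&(hsv[...,1]>120)&(hsv[...,2]>120)).astype(np.uint8);m[230:]=0
k=max(cv2.findContours(m,0,1)[0],key=cv2.contourArea);q=cv2.approxPolyDP(k,8,True)[:,0];print(q.tolist())
W=np.array([onz(c,*p,58)[:2] for p in q]);print(W.round(1).tolist(),W.mean(0))
r=cv2.minAreaRect(np.array([onz(c,*p[0],58)[:2] for p in k],np.float32));print(r)
p=((hsv[...,1]<60)&(hsv[...,2]>110)).astype(np.uint8);p[:188]=0;p[236:]=0;p[:,:300]=0;p[:,345:]=0
for v in(194,200,206,212,218,224,227,229):
    x=np.where(p[v])[0]; print(v,x.min() if len(x) else 0,x.max() if len(x) else 0, onz(c,x.mean(),v,40)[:2].round(1) if len(x) else '')
E
```

```text
[[319, 58], [300, 60], [299, 78], [294, 59], [280, 60], [282, 182], [270, 72], [280, 190], [314, 188], [318, 135], [321, 184], [359, 186], [346, 101], [342, 180], [333, 178], [330, 80], [319, 97]]
[[388.9, 265.0], [386.9, 252.6], [397.3, 248.9], [385.3, 249.0], [383.5, 240.0], [462.3, 217.1], [388.8, 231.4], [467.7, 213.9], [472.7, 238.4], [436.6, 251.3], [471.1, 244.2], [479.8, 270.6], [419.6, 275.6], [472.2, 259.7], [469.1, 253.7], [403.9, 268.5], [412.4, 258.6]] [429.29780284 249.32131377]
((430.9838562011719, 251.22056579589844), (59.74176025390625, 88.50093841552734), 77.03720092773438)
194 313 344 [484.7 246.5]
200 300 344 [488.2 240.3]
206 300 344 [492.9 238.6]
212 300 333 [496.8 233.3]
218 302 337 [502.7 235.4]
224 314 327 [507.6 233.8]
227 316 325 [510.1 233.1]
229 0 0
```

>>> play_rows --commands '[{"x": -0.001,"y": -0.003,"z": 0.01,"twist": -2},{"x": -0.0015,"y": -0.003,"z": 0.03,"twist": -2},{"x": -0.0015,"y": -0.003,"z": 0.055,"twist": -2},{"x": -0.0015,"y": -0.003,"z": 0.075,"twist": -2},{"x": -0.0015,"y": -0.003,"z": 0.088,"twist": -2},{"x": -0.0015,"y": -0.003,"z": 0.095,"twist": -2},{"x": -0.0015,"y": -0.003,"z": 0.095,"twist": -2},{"x": -0.0015,"y": -0.003,"z": 0.095,"twist": -2}]'

```text
time: 2.9
tool_pos: [493.2, 236.4, 57.4]
tcp_rot: [3.141, 0.001, 2.914]
contact_force: [0.7, 0.2, 0.1]
grip_width: 55.2
finger_force: 0.0
```

>>> play_rows --commands '[{"x": 0,"y": 0,"z": 0,"twist": 0},{"x": 0,"y": 0,"z": 0,"twist": 0},{"x": 0,"y": 0,"z": 0,"twist": 0},{"x": 0,"y": 0,"z": 0,"twist": 0},{"x": 0,"y": 0,"z": 0,"twist": 0},{"x": 0,"y": 0,"z": 0,"twist": 0},{"x": 0,"y": 0,"z": 0,"twist": 0},{"x": 0,"y": 0,"z": 0,"twist": 0}]' --jaw 1

```text
time: 3.7
tool_pos: [492.8, 236.2, 56.7]
tcp_rot: [3.141, 0.0, 2.914]
contact_force: [-1.1, 0.3, -0.2]
grip_width: 6.4
finger_force: 30.0
```

```bash
python3 - <<'E'
from h import *
st()
E
```

```text
t 3.7 p [492.8 236.2  56.7] yaw 166.94 F [-1.1  0.3 -0.2] M [ 0.02 -0.01  0.01] w 6.4 f 30.0 q [ 0.31  0.61  1.69  0.    0.84 -1.04]
```

>>> play_rows --commands '[{"x": -0.004,"y": 0,"z": 0,"twist": 0},{"x": -0.012,"y": 0,"z": 0,"twist": 0},{"x": -0.024,"y": 0,"z": 0,"twist": 0},{"x": -0.038,"y": 0,"z": 0,"twist": 0},{"x": -0.052,"y": 0,"z": 0,"twist": 0},{"x": -0.066,"y": 0,"z": 0,"twist": 0},{"x": -0.08,"y": 0,"z": 0,"twist": 0},{"x": -0.094,"y": 0,"z": 0,"twist": 0}]'

```text
time: 4.5
tool_pos: [585.9, 214.2, 56.5]
tcp_rot: [3.141, 0.001, 2.913]
contact_force: [0.3, -0.1, -0.4]
grip_width: 6.8
finger_force: 30.0
```

>>> play_rows --commands '[{"x": -0.014,"y": 0,"z": 0,"twist": 0},{"x": -0.025,"y": 0,"z": 0,"twist": 0},{"x": -0.032,"y": 0,"z": 0,"twist": 0},{"x": -0.034,"y": 0,"z": 0,"twist": 0},{"x": -0.034,"y": 0,"z": 0,"twist": 0},{"x": -0.034,"y": 0,"z": 0,"twist": 0},{"x": -0.034,"y": 0,"z": 0,"twist": 0},{"x": -0.034,"y": 0,"z": 0,"twist": 0}]'

```text
time: 5.3
tool_pos: [617.2, 207.4, 56.8]
tcp_rot: [3.142, -0.0, 2.914]
contact_force: [-0.3, 0.1, -0.6]
grip_width: 7.0
finger_force: 30.0
```

```bash
python3 - <<'E'
from h import *
st()
c=cap('wrist');s=cap('side')
A=c['pixels'][:,120:520,::-1];B=cv2.resize(s['pixels'][180:320,230:370,::-1],(400,400))
cv2.imwrite('pics/w4.png',np.hstack([A,B]))
E
```

```text
t 5.3 p [617.2 207.4  56.8] yaw 166.97 F [-0.3  0.1 -0.6] M [-0.05 -0.09 -0.05] w 7.0 f 30.0 q [ 0.21  0.76  1.37  0.    1.01 -1.14]
```

View pics/w4.png

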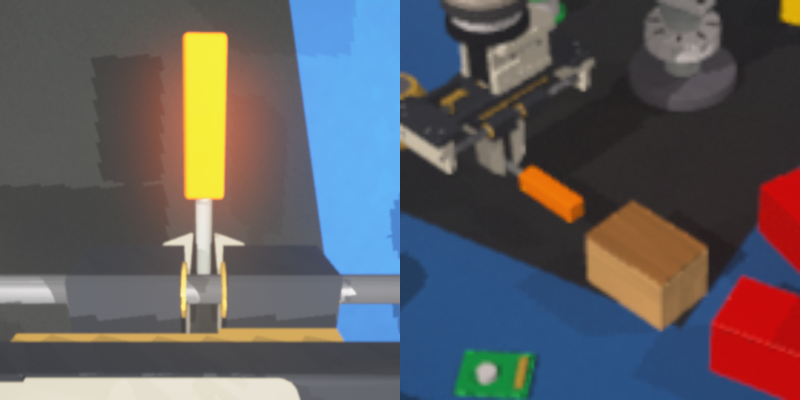

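The bar is out and roughly level, with the handle at (205,115) in the left crop, held by the pin. Next I lower it to the bench and release.

>>> play_rows --commands '[{"x": 0,"y": 0,"z": 0.004,"twist": 0},{"x": 0,"y": 0,"z": 0.01,"twist": 0},{"x": 0,"y": 0,"z": 0.016,"twist": 0},{"x": 0,"y": 0,"z": 0.021,"twist": 0},{"x": 0,"y": 0,"z": 0.025,"twist": 0},{"x": 0,"y": 0,"z": 0.0275,"twist": 0},{"x": 0,"y": 0,"z": 0.029,"twist": 0},{"x": 0,"y": 0,"z": 0.029,"twist": 0}]'

```text
time: 6.2
tool_pos: [617.4, 207.2, 27.6]
tcp_rot: [3.142, -0.0, 2.914]
contact_force: [0.4, -1.0, -0.6]
grip_width: 6.8
finger_force: 30.0
```

>>> play_rows --commands '[{"x": 0,"y": 0,"z": 0,"twist": 0},{"x": 0,"y": 0,"z": 0,"twist": 0},{"x": 0,"y": 0,"z": 0,"twist": 0},{"x": 0,"y": 0,"z": 0,"twist": 0},{"x": 0,"y": 0,"z": 0,"twist": 0},{"x": 0,"y": 0,"z": 0,"twist": 0},{"x": 0,"y": 0,"z": 0,"twist": 0},{"x": 0,"y": 0,"z": 0,"twist": 0}]' --jaw 0.5

```text
time: 7.0
tool_pos: [617.4, 207.2, 27.7]
tcp_rot: [3.142, 0.0, 2.914]
contact_force: [-0.4, 0.1, -0.3]
grip_width: 45.7
finger_force: 0.0
```

>>> play_rows --commands '[{"x": 0,"y": 0,"z": -0.01,"twist": 0},{"x": 0,"y": 0,"z": -0.03,"twist": 0},{"x": 0,"y": 0,"z": -0.06,"twist": 0},{"x": 0,"y": 0,"z": -0.09,"twist": 0},{"x": 0,"y": 0,"z": -0.115,"twist": 0},{"x": 0,"y": 0,"z": -0.125,"twist": 0},{"x": 0,"y": 0,"z": -0.125,"twist": 0},{"x": 0,"y": 0,"z": -0.125,"twist": 0}]'

```text
time: 7.8
tool_pos: [616.8, 207.1, 151.7]
tcp_rot: [-3.141, -0.001, 2.914]
contact_force: [0.2, -0.7, -0.2]
grip_width: 45.7
finger_force: 0.0
```

```bash
cat >> h.py <<'E'
def orange(c,z=20,rows=400):
    hsv=cv2.cvtColor(c['pixels'],cv2.COLOR_RGB2HSV)
    m=((hsv[...,0]>4)&(hsv[...,0]<32)&(hsv[...,1]>150)&(hsv[...,2]>150)).astype(np.uint8);m[rows:]=0
    k=max(cv2.findContours(m,0,1)[0],key=cv2.contourArea)
    print(cv2.boundingRect(k)); r=cv2.minAreaRect(np.array([onz(c,*p[0],z)[:2] for p in k],np.float32));print('orange',r)
E
python3 - <<'E'
from h import *
st()
c=cap('wrist','w5.png'); orange(c,20,300); s=cap('side'); orange(s,20)
E
```

```text
t 7.8 p [616.8 207.1 151.7] yaw 166.94 F [ 0.2 -0.7 -0.2] M [-0.   -0.02  0.01] w 45.7 f 0.0 q [ 0.21  0.66  1.28  0.    1.21 -1.14]
(312, 68, 25, 92)
orange ((550.1461791992188, 223.37210083007812), (19.477846145629883, 70.48121643066406), 76.37918853759766)
(367, 170, 27, 23)
orange ((465.56268310546875, -239.23043823242188), (79.20278930664062, 126.26702880859375), 13.296533584594727)
```

>>> play_rows --commands '[{"x": 0.02,"y": 0.001,"z": 0.01,"twist": 0.5},{"x": 0.045,"y": 0.001,"z": 0.03,"twist": 0.5},{"x": 0.068,"y": 0.001,"z": 0.05,"twist": 0.5},{"x": 0.0785,"y": 0.001,"z": 0.075,"twist": 0.5},{"x": 0.0785,"y": 0.001,"z": 0.1,"twist": 0.5},{"x": 0.0785,"y": 0.001,"z": 0.116,"twist": 0.5},{"x": 0.0785,"y": 0.001,"z": 0.1245,"twist": 0.5},{"x": 0.0785,"y": 0.001,"z": 0.1245,"twist": 0.5}]'

```text
time: 8.7
tool_pos: [540.4, 225.7, 26.7]
tcp_rot: [-3.14, -0.002, 2.905]
contact_force: [0.4, 0.8, -0.1]
grip_width: 45.8
finger_force: 0.0
```

>>> play_rows --commands '[{"x": 0,"y": 0,"z": 0,"twist": 0},{"x": 0,"y": 0,"z": 0,"twist": 0},{"x": 0,"y": 0,"z": 0,"twist": 0},{"x": 0,"y": 0,"z": 0,"twist": 0},{"x": 0,"y": 0,"z": 0,"twist": 0},{"x": 0,"y": 0,"z": 0,"twist": 0},{"x": 0,"y": 0,"z": 0,"twist": 0},{"x": 0,"y": 0,"z": 0,"twist": 0}]' --jaw 1

```text
time: 9.5
tool_pos: [541.4, 225.9, 28.6]
tcp_rot: [3.141, 0.0, 2.905]
contact_force: [-0.7, -1.2, 3.9]
grip_width: 17.3
finger_force: 30.0
```

```bash
python3 - <<'E'
from h import *
st()
s=cap('scene'); A=s['pixels'][170:260,270:370,::-1]
t=cap('side'); B=t['pixels'][150:230,290:370,::-1]
cv2.imwrite('pics/holder.png',np.hstack([cv2.resize(A,(440,396),interpolation=cv2.INTER_CUBIC),cv2.resize(B,(360,396),interpolation=cv2.INTER_CUBIC)]))
E
```

```text
t 9.5 p [541.4 225.9  28.6] yaw 166.45 F [-0.7 -1.2  3.9] M [-0.1   0.1   0.04] w 17.3 f 30.0 q [ 0.26  0.71  1.59  0.    0.84 -1.07]
```

View pics/holder.png

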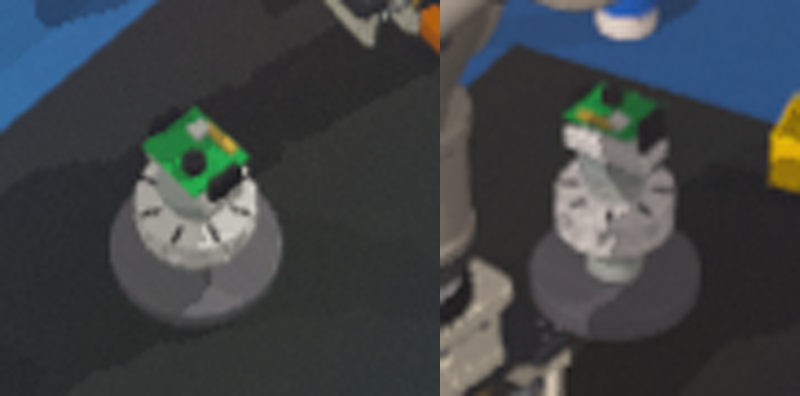

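The crop shows the collar's hole lines: scene (147,212), (177,236), (213,236), (242,214); side (573,197), (610,216), (644,210), (661,185). Next I work out their azimuths.

```bash
python3 - <<'E'
from h import *
s=cap('scene');t=cap('side');C=np.array([553.9,-39.4])
for c,f,L in((s,lambda x,y:(270+x/4.4,170+y/4.4),[(147,212),(177,236),(213,236),(242,214)]),(t,lambda x,y:(290+(x-440)/4.5,150+y/4.95),[(573,197),(610,216),(644,210),(661,185)])):
    for p in L:
        P=onz(c,*f(*p),76)[:2]-C; a=np.degrees(np.arctan2(P[1],P[0]));print('az %.1f r %.1f mod45 %.1f'%(a,np.linalg.norm(P),a%45))
print('ctr',)
hsv=cv2.cvtColor(s['pixels'],cv2.COLOR_RGB2HSV)
# collar white mask outlines for a check of the axis: lowest bright row/cols
for n,c,(r0,r1,c0,c1) in(('scene',s,(195,240,290,340)),('side',t,(170,215,305,350))):
    h=cv2.cvtColor(c['pixels'],cv2.COLOR_RGB2HSV);m=((h[...,1]<45)&(h[...,2]>135));m2=np.zeros_like(m);m2[r0:r1,c0:c1]=m[r0:r1,c0:c1]
    ys,xs=np.where(m2);print(n,xs.min(),xs.max(),ys.min(),ys.max())
    a=np.linspace(0,6.28,200);q=np.array([proj(c,[C[0]+40.5*np.cos(k),C[1]+40.5*np.sin(k),z]) for k in a for z in(50,76)]);print(q.min(0),q.max(0))
go(550,90,200,80)
E
```

```text
az -109.5 r 35.4 mod45 25.5
az -65.3 r 36.6 mod45 24.7
az -27.9 r 36.9 mod45 17.1
az 12.9 r 36.3 mod45 12.9
az 48.6 r 28.6 mod45 3.6
az 115.3 r 30.6 mod45 25.3
az 160.0 r 31.9 mod45 25.0
az -144.5 r 33.3 mod45 35.5
ctr
scene 301 328 197 229
[300.36753474 201.84353037] [328.0048714  229.79754448]
side 305 340 176 208
[315.16269671 180.98244291] [341.55027061 202.58728871]
shift x -0.0403 y -0.1301 z -0.1715 twist 86.4
```

>>> play_rows --commands '[{"x": 0,"y": 0,"z": -0.02,"twist": 0},{"x": 0,"y": 0,"z": -0.05,"twist": 0},{"x": 0,"y": 0,"z": -0.09,"twist": 0},{"x": 0,"y": 0,"z": -0.13,"twist": 5},{"x": 0,"y": 0,"z": -0.17,"twist": 12},{"x": -0.005,"y": -0.03,"z": -0.19,"twist": 20},{"x": -0.013,"y": -0.07,"z": -0.191,"twist": 28},{"x": -0.02,"y": -0.1,"z": -0.191,"twist": 36}]'

```text
time: 10.5
tool_pos: [536.9, 122.6, 219.6]
tcp_rot: [3.141, 0.001, 2.271]
contact_force: [0.5, 0.8, -0.9]
grip_width: 17.8
finger_force: 30.0
```

```bash
python3 - <<'E'
from h import *
st(); go(528,-187,220,80)
E
```

```text
t 10.5 p [536.9 122.6 219.6] yaw 130.14 F [ 0.5  0.8 -0.9] M [-0.05 -0.01  0.02] w 17.8 f 30.0 q [ 0.09  0.42  1.5  -0.    1.22 -0.61]
shift x -0.2310 y -0.2064 z -0.0004 twist 50.1
```

>>> play_rows --commands '[{"x": -0.015,"y": -0.014,"z": 0,"twist": 5},{"x": -0.045,"y": -0.04,"z": 0,"twist": 13},{"x": -0.078,"y": -0.07,"z": 0,"twist": 20},{"x": -0.112,"y": -0.1,"z": 0,"twist": 27},{"x": -0.146,"y": -0.13,"z": 0,"twist": 34},{"x": -0.18,"y": -0.16,"z": 0,"twist": 41},{"x": -0.21,"y": -0.187,"z": 0,"twist": 47},{"x": -0.225,"y": -0.201,"z": 0,"twist": 50}]'

```text
time: 11.3
tool_pos: [529.5, -180.8, 218.3]
tcp_rot: [-3.141, 0.0, 1.398]
contact_force: [0.3, 0.4, -1.5]
grip_width: 18.1
finger_force: 30.0
```

>>> play_rows --commands '[{"x": -0.006,"y": -0.005,"z": 0,"twist": 0},{"x": -0.006,"y": -0.005,"z": 0,"twist": 0},{"x": -0.006,"y": -0.005,"z": 0,"twist": 0},{"x": -0.006,"y": -0.005,"z": 0,"twist": 0},{"x": -0.006,"y": -0.005,"z": 0,"twist": 0},{"x": -0.006,"y": -0.005,"z": 0,"twist": 0},{"x": -0.006,"y": -0.005,"z": 0,"twist": 0},{"x": -0.006,"y": -0.005,"z": 0,"twist": 0}]'

```text
time: 12.1
tool_pos: [524.3, -182.5, 219.2]
tcp_rot: [3.141, -0.0, 1.404]
contact_force: [-0.3, 0.1, -1.3]
grip_width: 17.8
finger_force: 30.0
```

```bash
python3 - <<'E'
from h import *
st();c=cap('wrist','w6.png');print(proj(c,[554,-39.4,76]),proj(c,[547,-79,76]))
cv2.imwrite('pics/w6c.png',cv2.resize(c['pixels'][0:200,200:440,::-1],None,fx=3,fy=3,interpolation=cv2.INTER_CUBIC))
E
```

```text
t 12.1 p [ 524.3 -182.5  219.2] yaw 80.47 F [-0.3  0.1 -1.3] M [-0.09  0.03 -0.04] w 17.8 f 30.0 q [-0.47  0.42  1.49  0.    1.23 -0.31]
(np.float64(330.54847402507), np.float64(10.50267455384244)) (np.float64(329.7989209647836), np.float64(66.94874987146414))
```

View pics/w6c.png

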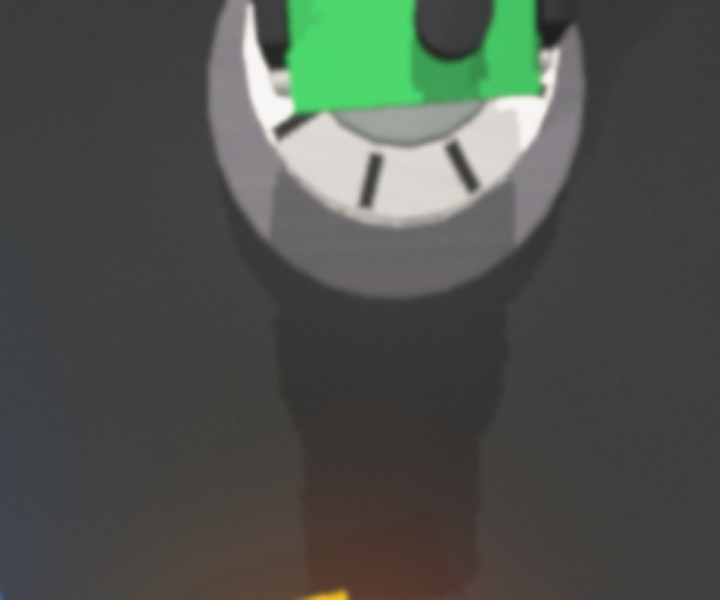

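The crop shows three collar lines, (376,155)-(366,206), (452,143)-(475,190) and (278,131)-(315,112). The rim is lowest at (400,226) and the foot at (397,297).

```bash
python3 - <<'E'
from h import *
from scipy.optimize import least_squares
c=cap('wrist');f=lambda x,y:(200+x/3,y/3)
L=[((376,155),(366,206)),((452,143),(475,190)),((315,112),(278,131))]
P=[[onz(c,*f(*p),76)[:2] for p in l] for l in L]
for a,b in P:
    d=b-a;print(a.round(1),b.round(1),'dir az %.1f'%np.degrees(np.arctan2(d[1],d[0])),np.linalg.norm(d))
# axis: intersection of lines (least squares)
N=[];R=[]
for a,b in P:
    d=(b-a)/np.linalg.norm(b-a);n=np.array([-d[1],d[0]]);N.append(n);R.append(n@a)
print('axis from lines',np.linalg.lstsq(np.array(N),np.array(R),rcond=None)[0])
rim=[(300,160),(340,203),(400,226),(460,212),(515,165)]
Q=np.array([onz(c,*f(*p),76)[:2] for p in rim])
r=least_squares(lambda p:np.linalg.norm(Q-p,axis=1)-40.5,[554,-39]);print('axis from rim',r.x,r.fun)
foot=[(215,160),(300,268),(397,297),(490,267),(575,150)]
Q=np.array([onz(c,*f(*p),18)[:2] for p in foot])
g=least_squares(lambda p:np.linalg.norm(Q-p,axis=1)-60,[554,-39]);print('axis from foot',g.x,g.fun)
for C in(r.x,g.x):
    for a,b in P:
        for q in(a,b):
            v=q-C;A=np.degrees(np.arctan2(v[1],v[0]));print('%.1f(%.1f) r%.1f'%(A,A%45,np.linalg.norm(v)),end='  ')
    print()
E
```

```text
[545.3 -67.4] [540.6 -79.3] dir az -111.5 12.807347825281395
[565.5 -67.9] [569.9 -80.2] dir az -70.3 13.127376548265943
[531.3 -54.6] [520.9 -57.4] dir az -164.7 10.771731504012719
axis from lines [555.94647724 -46.36105345]
axis from rim [558.13912357 -44.65343768] [-1.72166065  0.27706668  1.66531318  0.42855253 -1.68191066]
axis from foot [555.46455417 -43.12010948] [ 0.07714527 -0.36308776  0.29118636  0.04095548 -0.14664831]
-119.4(15.6) r26.1  -116.8(18.2) r38.8  -72.4(17.6) r24.3  -71.7(18.3) r37.5  -159.7(20.3) r28.6  -161.1(18.9) r39.4  
-112.7(22.3) r26.3  -112.3(22.7) r39.1  -67.9(22.1) r26.7  -68.7(21.3) r39.8  -154.6(25.4) r26.8  -157.5(22.5) r37.4
```

```bash
cat >> h.py <<'E'
C=np.array([555.3,-42.5])
def pol(ph,r,z):
    "go to TCP polar pose about the collar axis, tool x outwards"
    a=np.radians(ph);go(C[0]+r*np.cos(a),C[1]+r*np.sin(a),z,ph)
E
python3 - <<'E'
from h import *
pol(112.5,150,180)
E
```

```text
shift x 0.2705 y -0.0722 z 0.0392 twist -32.0
```

>>> play_rows --commands '[{"x": 0.015,"y": -0.004,"z": 0,"twist": 0},{"x": 0.045,"y": -0.012,"z": 0,"twist": -4},{"x": 0.085,"y": -0.022,"z": 0,"twist": -9},{"x": 0.125,"y": -0.033,"z": 0,"twist": -14},{"x": 0.165,"y": -0.044,"z": 0,"twist": -19},{"x": 0.205,"y": -0.055,"z": 0,"twist": -24},{"x": 0.24,"y": -0.064,"z": 0.01,"twist": -29},{"x": 0.262,"y": -0.07,"z": 0.025,"twist": -32}]'

```text
time: 13.0
tool_pos: [498.2, 90.5, 194.9]
tcp_rot: [3.139, 0.0, 1.968]
contact_force: [-0.5, -0.2, -1.4]
grip_width: 18.1
finger_force: 30.0
```

>>> play_rows --commands '[{"x": 0.008,"y": 0.003,"z": 0.02,"twist": 0},{"x": 0.008,"y": 0.003,"z": 0.05,"twist": 0},{"x": 0.008,"y": 0.003,"z": 0.08,"twist": 0},{"x": 0.008,"y": 0.003,"z": 0.1,"twist": 0},{"x": 0.008,"y": 0.003,"z": 0.11,"twist": 0},{"x": 0.008,"y": 0.003,"z": 0.112,"twist": 0},{"x": 0.008,"y": 0.003,"z": 0.112,"twist": 0},{"x": 0.008,"y": 0.003,"z": 0.112,"twist": 0}]'

```text
time: 13.8
tool_pos: [499.2, 96.0, 83.3]
tcp_rot: [3.139, 0.001, 1.962]
contact_force: [-0.4, -0.2, -0.9]
grip_width: 18.2
finger_force: 30.0
```

```bash
python3 - <<'E'
from h import *
st();pol(112.5,150,82)
p=[]
o=bot.get_obs();x,y,z=o['tool_pos'];a=o['tcp_rot'][2]
tip=np.array([x-95*np.cos(a),y-95*np.sin(a),z-18.6]);print('tip pred',tip)
s=cap('scene');t=cap('side');print(proj(s,tip),proj(t,tip))
a1=proj(s,tip);b1=proj(t,tip)
def cr(c,u,v,w=25):
    u,v=int(u),int(v);return cv2.resize(c['pixels'][v-w:v+w,u-w:u+w,::-1],(400,400),interpolation=cv2.INTER_CUBIC),(u-w,v-w)
A,oa=cr(s,*a1);B,ob=cr(t,*b1);print(oa,ob);cv2.imwrite('pics/tip.png',np.hstack([A,B]))
E
```

```text
t 13.8 p [499.2  96.   83.3] yaw 112.44 F [-0.4 -0.2 -0.9] M [-0.06  0.03  0.02] w 18.2 f 30.0 q [ 0.04  0.51  1.78  0.    0.84 -0.35]
shift x 0.0006 y -0.0011 z 0.0013 twist -0.1
tip pred [535.41760878   8.16013552  64.7183029 ]
(np.float64(320.43196312934197), np.float64(201.9777056150205)) (np.float64(326.1722879658197), np.float64(200.51330568771255))
(295, 176) (301, 175)
```

View pics/tip.png

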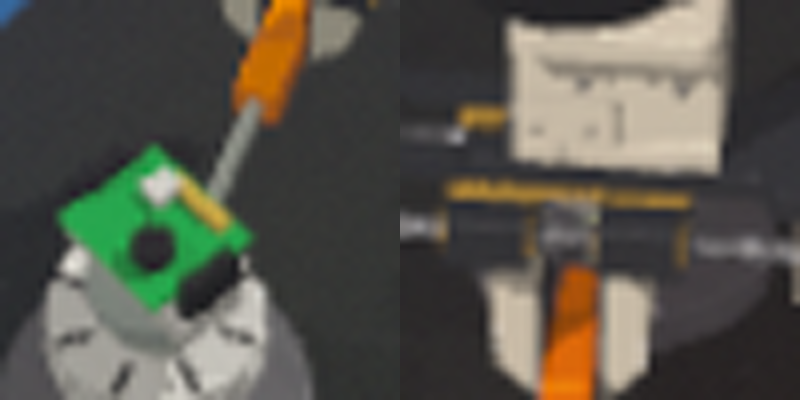

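The side view is blocked. The scene crop shows the pin heading to the collar from (256,100) and going under the board. I advance in small steps and watch the force.

>>> play_rows --commands '[{"x": 0,"y": -0.001,"z": 0.0013,"twist": 0},{"x": -0.003,"y": -0.001,"z": 0.0013,"twist": 0},{"x": -0.008,"y": -0.001,"z": 0.0013,"twist": 0},{"x": -0.012,"y": -0.001,"z": 0.0013,"twist": 0},{"x": -0.015,"y": -0.001,"z": 0.0013,"twist": 0},{"x": -0.017,"y": -0.001,"z": 0.0013,"twist": 0},{"x": -0.019,"y": -0.001,"z": 0.0013,"twist": 0},{"x": -0.019,"y": -0.001,"z": 0.0013,"twist": 0}]'

```text
time: 14.7
tool_pos: [504.9, 77.6, 80.9]
tcp_rot: [3.141, -0.0, 1.962]
contact_force: [-0.2, -0.6, -0.6]
grip_width: 17.9
finger_force: 30.0
```

```bash
python3 - <<'E'
from h import *
st();s=cap('scene');orange(s,73)
pol(112.5,123,82)
E
```

```text
t 14.7 p [504.9  77.6  80.9] yaw 112.42 F [-0.2 -0.6 -0.6] M [ 0.01  0.03 -0.  ] w 17.9 f 30.0 q [ 0.    0.52  1.78  0.    0.84 -0.39]
(16, 0, 150, 88)
orange ((-688.0757446289062, -9.590240478515625), (649.7900390625, 225.96038818359375), 89.9652099609375)
shift x -0.0075 y 0.0006 z -0.0011 twist -0.1
```

>>> play_rows --commands '[{"x": -0.001,"y": 0,"z": 0,"twist": 0},{"x": -0.003,"y": 0,"z": 0,"twist": 0},{"x": -0.005,"y": 0,"z": 0,"twist": 0},{"x": -0.0065,"y": 0,"z": 0,"twist": 0},{"x": -0.008,"y": 0,"z": 0,"twist": 0},{"x": -0.008,"y": 0,"z": 0,"twist": 0},{"x": -0.008,"y": 0,"z": 0,"twist": 0},{"x": -0.008,"y": 0,"z": 0,"twist": 0}]'

```text
time: 15.55
tool_pos: [507.8, 70.5, 80.9]
tcp_rot: [-3.142, -0.0, 1.963]
contact_force: [0.2, 0.3, -1.3]
grip_width: 17.6
finger_force: 30.0
```

```bash
python3 - <<'E'
from h import *
st();pol(112.5,123,82)
h=[]
def arc(ph0,ph1,n,r):
    o=bot.get_obs();a=o['tcp_rot'][2];ca,sa=np.cos(a),np.sin(a)
    for i in range(n+1):
        ph=np.radians(ph0+(ph1-ph0)*i/n);d=r*np.array([np.cos(ph)-np.cos(np.radians(ph0)),np.sin(ph)-np.sin(np.radians(ph0))])
        print('x %.4f y %.4f tw %.1f'%((d[0]*ca+d[1]*sa)/1e3,(d[0]*sa-d[1]*ca)/1e3,(ph0-ph0)+(ph0-np.degrees(ph))))
arc(112.5,52.5,16,122.5)
E
```

```text
t 15.55 p [507.8  70.5  80.9] yaw 112.45 F [ 0.2  0.3 -1.3] M [-0.05  0.02  0.  ] w 17.6 f 30.0 q [-0.01  0.53  1.77  0.    0.84 -0.4 ]
shift x 0.0004 y 0.0007 z -0.0011 twist -0.1
x 0.0000 y 0.0000 tw 0.0
x -0.0003 y 0.0080 tw 3.8
x -0.0010 y 0.0160 tw 7.5
x -0.0023 y 0.0239 tw 11.2
x -0.0041 y 0.0317 tw 15.0
x -0.0065 y 0.0394 tw 18.8
x -0.0093 y 0.0469 tw 22.5
x -0.0126 y 0.0542 tw 26.2
x -0.0164 y 0.0613 tw 30.0
x -0.0206 y 0.0681 tw 33.8
x -0.0252 y 0.0746 tw 37.5
x -0.0303 y 0.0808 tw 41.2
x -0.0358 y 0.0867 tw 45.0
x -0.0416 y 0.0921 tw 48.7
x -0.0478 y 0.0972 tw 52.5
x -0.0543 y 0.1019 tw 56.2
x -0.0612 y 0.1061 tw 60.0
```

>>> play_rows --commands '[{"x": -0.0003,"y": 0.008,"z": 0,"twist": 3.8},{"x": -0.001,"y": 0.016,"z": 0,"twist": 7.5},{"x": -0.0023,"y": 0.024,"z": 0,"twist": 11.2},{"x": -0.004,"y": 0.0317,"z": 0,"twist": 15},{"x": -0.0065,"y": 0.0394,"z": 0,"twist": 18.8},{"x": -0.0093,"y": 0.0469,"z": 0,"twist": 22.5},{"x": -0.0126,"y": 0.0542,"z": 0,"twist": 26.2},{"x": -0.0164,"y": 0.0613,"z": 0,"twist": 30}]'

```text
time: 16.35
tool_pos: [568.2, 79.5, 80.0]
tcp_rot: [-3.135, -0.0, 1.435]
contact_force: [-6.8, 2.6, 0.6]
grip_width: 17.7
finger_force: 30.4
```

```bash
python3 - <<'E'
from h import *
st();pol(82.5,122.5,81.5)
E
```

```text
t 16.35 p [568.2  79.5  80. ] yaw 82.22 F [-6.8  2.6  0.6] M [ 0.17  1.28 -0.65] w 17.7 f 30.4 q [0.   0.62 1.59 0.   0.94 0.14]
shift x -0.0001 y 0.0031 z -0.0015 twist -0.3
```

>>> play_rows --commands '[{"x": -0.0003,"y": 0.008,"z": -0.001,"twist": 3.8},{"x": -0.001,"y": 0.016,"z": -0.001,"twist": 7.5},{"x": -0.0023,"y": 0.024,"z": -0.001,"twist": 11.2},{"x": -0.004,"y": 0.0317,"z": -0.001,"twist": 15},{"x": -0.0065,"y": 0.0394,"z": -0.001,"twist": 18.8},{"x": -0.0093,"y": 0.0469,"z": -0.001,"twist": 22.5},{"x": -0.0126,"y": 0.0542,"z": -0.001,"twist": 26.2},{"x": -0.0164,"y": 0.0613,"z": -0.001,"twist": 30}]'

```text
time: 17.15
tool_pos: [627.8, 56.5, 81.0]
tcp_rot: [-3.136, -0.0, 0.912]
contact_force: [-3.9, 6.9, -1.3]
grip_width: 18.2
finger_force: 30.4
```

>>> play_rows --commands '[{"x": -0.0003,"y": 0.008,"z": 0,"twist": 3.8},{"x": -0.001,"y": 0.016,"z": 0,"twist": 7.5},{"x": -0.001,"y": 0.016,"z": 0,"twist": 7.5},{"x": -0.001,"y": 0.016,"z": 0,"twist": 7.5},{"x": -0.001,"y": 0.016,"z": 0,"twist": 7.5},{"x": -0.001,"y": 0.016,"z": 0,"twist": 7.5},{"x": -0.001,"y": 0.016,"z": 0,"twist": 7.5},{"x": -0.001,"y": 0.016,"z": 0,"twist": 7.5}]'

```text
time: 17.95
tool_pos: [640.1, 45.5, 81.1]
tcp_rot: [-3.137, 0.001, 0.784]
contact_force: [-2.9, 4.4, -1.8]
grip_width: 18.0
finger_force: 30.2
```

```bash
python3 - <<'E'
from h import *
st();pol(45,122.5,81.5);o=bot.get_obs();d=o['tool_pos'][:2]-C;print(np.degrees(np.arctan2(d[1],d[0])),np.linalg.norm(d))
E
```

```text
t 17.95 p [640.1  45.5  81.1] yaw 44.90 F [-2.9  4.4 -1.8] M [ 0.85  0.56 -0.47] w 18.0 f 30.2 q [-0.05  0.72  1.38  0.    1.05  0.74]
shift x 0.0003 y 0.0023 z -0.0004 twist -0.1
46.06673046482158 122.2109428613042
```

>>> play_rows --commands '[{"x": 0,"y": -0.002,"z": 0,"twist": 0},{"x": 0,"y": -0.004,"z": 0,"twist": 0},{"x": 0.004,"y": -0.004,"z": 0,"twist": 0},{"x": 0.01,"y": -0.004,"z": 0,"twist": 0},{"x": 0.018,"y": -0.004,"z": 0,"twist": 0},{"x": 0.026,"y": -0.004,"z": 0,"twist": 0},{"x": 0.03,"y": -0.004,"z": 0,"twist": 0},{"x": 0.03,"y": -0.004,"z": 0,"twist": 0}]'

```text
time: 18.75
tool_pos: [660.3, 68.5, 81.8]
tcp_rot: [3.141, -0.0, 0.785]
contact_force: [-1.2, -0.5, -1.4]
grip_width: 17.4
finger_force: 30.0
```

```bash
cat >> h.py <<'E'
def ring(c,Cx,lo=-135,hi=40):
    g=cv2.cvtColor(c['pixels'],cv2.COLOR_RGB2GRAY).astype(np.float32)
    A=np.arange(lo,hi,1.);R=np.arange(30,38,1.)
    uv=np.array([[proj(c,[Cx[0]+r*np.cos(np.radians(a)),Cx[1]+r*np.sin(np.radians(a)),76]) for r in R] for a in A],np.float32)
    v=cv2.remap(g,uv[...,0].copy(),uv[...,1].copy(),cv2.INTER_LINEAR).mean(1)
    base=np.array([np.max(v[max(0,i-9):i+10]) for i in range(len(v))])
    d=base-v
    from scipy.signal import find_peaks
    k=find_peaks(d,height=25,distance=20)[0];print([(A[i],int(d[i]),int(v[i])) for i in k],'mod45',(A[k]%45))
E
python3 - <<'E'
from h import *
st();s=cap('scene');ring(s,[553.9,-39.4]);ring(s,C)
a=cv2.imread('pics/scene1.png')
s0=dict(s);s0['pixels']=a[...,::-1].copy();print('start');ring(s0,[553.9,-39.4]);ring(s0,C)
E
```

```text
t 18.75 p [660.3  68.5  81.8] yaw 44.99 F [-1.2 -0.5 -1.4] M [-0.1   0.1   0.03] w 17.4 f 30.0 q [-0.01  0.75  1.31  0.    1.09  0.77]
[(np.float64(-121.0), 57, 100), (np.float64(-78.0), 70, 87), (np.float64(-37.0), 83, 94), (np.float64(9.0), 68, 113)] mod45 [14. 12.  8.  9.]
[(np.float64(-126.0), 54, 104), (np.float64(-80.0), 70, 87), (np.float64(-33.0), 73, 96), (np.float64(14.0), 69, 107)] mod45 [ 9. 10. 12. 14.]
start
[(np.float64(-111.0), 58, 97), (np.float64(-69.0), 73, 84), (np.float64(-27.0), 83, 104), (np.float64(18.0), 66, 126)] mod45 [24. 21. 18. 18.]
[(np.float64(-116.0), 57, 98), (np.float64(-69.0), 73, 84), (np.float64(-23.0), 87, 106), (np.float64(23.0), 65, 125)] mod45 [19. 21. 22. 23.]
```

```bash
sed -i 's/^C=.*/C=np.array([555.,-42.])/' h.py; cat >> h.py <<'E'
def arc(phs,r,z=81.8):
    "rows from measured pose to a list of azimuths at radius r"
    for p in phs: print(p,end=' ');pol(p,r,z)
E
python3 - <<'E'
from h import *
arc(np.arange(52,101,6),152)
E
```

```text
52 shift x -0.0013 y -0.0149 z -0.0001 twist -7.0
58 shift x -0.0040 y -0.0305 z -0.0001 twist -13.0
64 shift x -0.0084 y -0.0458 z -0.0001 twist -19.0
70 shift x -0.0144 y -0.0606 z -0.0001 twist -25.0
76 shift x -0.0219 y -0.0746 z -0.0001 twist -31.0
82 shift x -0.0308 y -0.0878 z -0.0001 twist -37.0
88 shift x -0.0410 y -0.1000 z -0.0001 twist -43.0
94 shift x -0.0525 y -0.1110 z -0.0001 twist -49.0
100 shift x -0.0650 y -0.1208 z -0.0001 twist -55.0
```

>>> play_rows --commands '[{"x": -0.001,"y": -0.015,"z": 0,"twist": -7},{"x": -0.004,"y": -0.0305,"z": 0,"twist": -13},{"x": -0.008,"y": -0.046,"z": 0,"twist": -19},{"x": -0.014,"y": -0.0605,"z": 0,"twist": -25},{"x": -0.022,"y": -0.0745,"z": 0,"twist": -31},{"x": -0.031,"y": -0.088,"z": 0,"twist": -37},{"x": -0.041,"y": -0.1,"z": 0,"twist": -43},{"x": -0.0525,"y": -0.111,"z": 0,"twist": -49}]'

```text
time: 19.6
tool_pos: [543.5, 109.4, 82.1]
tcp_rot: [3.141, -0.0, 1.644]
contact_force: [0.4, -1.1, -1.5]
grip_width: 17.7
finger_force: 30.0
```

```bash
python3 - <<'E'
from h import *
st();pol(100,140,81.8);pol(100,130,81.8)
E
```

```text
t 19.6 p [543.5 109.4  82.1] yaw 94.20 F [ 0.4 -1.1 -1.5] M [-0.06  0.09  0.01] w 17.7 f 30.0 q [ 0.06  0.58  1.65  0.    0.91 -0.01]
shift x -0.0126 y -0.0138 z 0.0003 twist -5.8
shift x -0.0225 y -0.0128 z 0.0003 twist -5.8
```

>>> play_rows --commands '[{"x": 0,"y": -0.007,"z": 0,"twist": -3},{"x": -0.002,"y": -0.014,"z": 0,"twist": -6},{"x": -0.007,"y": -0.014,"z": 0,"twist": -6},{"x": -0.0125,"y": -0.0138,"z": 0,"twist": -6},{"x": -0.0155,"y": -0.0135,"z": 0,"twist": -6},{"x": -0.018,"y": -0.013,"z": 0,"twist": -6},{"x": -0.02,"y": -0.013,"z": 0,"twist": -6},{"x": -0.0215,"y": -0.013,"z": 0,"twist": -6}]'

```text
time: 20.4
tool_pos: [532.9, 86.8, 81.8]
tcp_rot: [3.142, -0.0, 1.744]
contact_force: [-0.9, 0.5, -1.8]
grip_width: 17.7
finger_force: 30.0
```

```bash
python3 - <<'E'
from h import *
st();pol(100,122.5,81.8)
E
```

```text
t 20.4 p [532.9  86.8  81.8] yaw 99.92 F [-0.9  0.5 -1.8] M [-0.09  0.02  0.02] w 17.7 f 30.0 q [ 0.02  0.56  1.69  0.    0.89 -0.15]
shift x -0.0082 y -0.0006 z 0.0000 twist -0.1
```

No force, so the pin is entering the hole. I go deeper and take the second bite.

>>> play_rows --commands '[{"x": -0.001,"y": 0,"z": 0,"twist": 0},{"x": -0.003,"y": 0,"z": 0,"twist": 0},{"x": -0.005,"y": 0,"z": 0,"twist": 0},{"x": -0.007,"y": 0,"z": 0,"twist": 0},{"x": -0.008,"y": 0,"z": 0,"twist": 0},{"x": -0.008,"y": 0,"z": 0,"twist": 0},{"x": -0.008,"y": 0,"z": 0,"twist": 0},{"x": -0.008,"y": 0,"z": 0,"twist": 0}]'

```text
time: 21.2
tool_pos: [534.1, 79.2, 81.9]
tcp_rot: [3.142, -0.0, 1.744]
contact_force: [-0.8, -0.6, -1.3]
grip_width: 17.7
finger_force: 30.0
```

```bash
python3 - <<'E'
from h import *
st()
E
```

```text
t 21.2 p [534.1  79.2  81.9] yaw 99.95 F [-0.8 -0.6 -1.3] M [-0.06  0.03 -0.05] w 17.7 f 30.0 q [ 0.01  0.56  1.69  0.    0.89 -0.17]
```

>>> play_rows --commands '[{"x": -0.0003,"y": 0.008,"z": 0,"twist": 3.8},{"x": -0.001,"y": 0.016,"z": 0,"twist": 7.5},{"x": -0.0023,"y": 0.024,"z": 0,"twist": 11.2},{"x": -0.004,"y": 0.0317,"z": 0,"twist": 15},{"x": -0.0065,"y": 0.0394,"z": 0,"twist": 18.8},{"x": -0.0093,"y": 0.0469,"z": 0,"twist": 22.5},{"x": -0.0126,"y": 0.0542,"z": 0,"twist": 26.2},{"x": -0.0164,"y": 0.0613,"z": 0,"twist": 30}]'

```text
time: 22.0
tool_pos: [595.2, 74.7, 81.0]
tcp_rot: [-3.135, 0.0, 1.217]
contact_force: [-6.0, 5.2, -0.1]
grip_width: 17.8
finger_force: 30.4
```

```bash
python3 - <<'E'
from h import *
st();pol(70,122.5,81.8);s=cap('scene');ring(s,[554.5,-41])
E
```

```text
t 22.0 p [595.2  74.7  81. ] yaw 69.72 F [-6.   5.2 -0.1] M [ 0.5   1.17 -0.66] w 17.8 f 30.4 q [-0.    0.65  1.51  0.    0.98  0.35]
shift x -0.0009 y 0.0022 z -0.0008 twist -0.3
[(np.float64(-96.0), 62, 94), (np.float64(-52.0), 90, 67), (np.float64(-8.0), 69, 75), (np.float64(36.0), 59, 78)] mod45 [39. 38. 37. 36.]
```

>>> play_rows --commands '[{"x": -0.0003,"y": 0.008,"z": 0,"twist": 3.8},{"x": -0.001,"y": 0.016,"z": 0,"twist": 7.5},{"x": -0.0023,"y": 0.024,"z": 0,"twist": 11.2},{"x": -0.004,"y": 0.0317,"z": 0,"twist": 15},{"x": -0.0065,"y": 0.0394,"z": 0,"twist": 18.8},{"x": -0.0093,"y": 0.0469,"z": 0,"twist": 22.5},{"x": -0.0126,"y": 0.0542,"z": 0,"twist": 26.2},{"x": -0.0164,"y": 0.0613,"z": 0,"twist": 30}]'

```text
time: 22.85
tool_pos: [648.3, 39.3, 81.3]
tcp_rot: [-3.137, 0.0, 0.694]
contact_force: [-1.6, 7.4, -0.5]
grip_width: 17.4
finger_force: 30.4
```

```bash
python3 - <<'E'
from h import *
st();pol(40,122.5,81.8);s=cap('scene');ring(s,[554.5,-41])
E
```

```text
t 22.85 p [648.3  39.3  81.3] yaw 39.74 F [-1.6  7.4 -0.5] M [ 1.17  0.58 -0.63] w 17.4 f 30.4 q [-0.06  0.73  1.35  0.    1.06  0.82]
shift x -0.0012 y 0.0023 z -0.0005 twist -0.3
[(np.float64(-124.0), 61, 91), (np.float64(-80.0), 74, 84), (np.float64(-37.0), 80, 78), (np.float64(8.0), 59, 81)] mod45 [11. 10.  8.  8.]
```

>>> play_rows --commands '[{"x": -0.0001,"y": 0.004,"z": 0,"twist": 1.9},{"x": -0.0003,"y": 0.008,"z": 0,"twist": 3.8},{"x": -0.0006,"y": 0.012,"z": 0,"twist": 5.6},{"x": -0.001,"y": 0.016,"z": 0,"twist": 7.5},{"x": -0.0016,"y": 0.02,"z": 0,"twist": 9.4},{"x": -0.002,"y": 0.022,"z": 0,"twist": 10.5},{"x": -0.0023,"y": 0.024,"z": 0,"twist": 11.2},{"x": -0.0023,"y": 0.024,"z": 0,"twist": 11.2}]'

```text
time: 23.7
tool_pos: [662.4, 19.2, 81.4]
tcp_rot: [-3.138, -0.0, 0.5]
contact_force: [-1.6, 6.4, -0.9]
grip_width: 17.5
finger_force: 30.3
```

```bash
python3 - <<'E'
from h import *
st();pol(28.8,122.5,81.8);s=cap('scene');ring(s,[554.5,-41])
E
```

```text
t 23.7 p [662.4  19.2  81.4] yaw 28.66 F [-1.6  6.4 -0.9] M [ 1.11  0.3  -0.55] w 17.5 f 30.3 q [-0.09  0.75  1.31  0.    1.09  0.98]
shift x -0.0011 y 0.0019 z -0.0004 twist -0.1
[(np.float64(-92.0), 68, 90), (np.float64(-47.0), 100, 70), (np.float64(-5.0), 76, 118), (np.float64(18.0), 40, 150), (np.float64(38.0), 35, 102)] mod45 [43. 43. 40. 18. 38.]
```

>>> play_rows --commands '[{"x": -0.0001,"y": 0.004,"z": 0,"twist": 1.9},{"x": -0.0003,"y": 0.008,"z": 0,"twist": 3.8},{"x": -0.0006,"y": 0.012,"z": 0,"twist": 5.6},{"x": -0.001,"y": 0.016,"z": 0,"twist": 7.5},{"x": -0.001,"y": 0.016,"z": 0,"twist": 7.5},{"x": -0.001,"y": 0.016,"z": 0,"twist": 7.5},{"x": -0.001,"y": 0.016,"z": 0,"twist": 7.5},{"x": -0.001,"y": 0.016,"z": 0,"twist": 7.5}]'

```text
time: 24.55
tool_pos: [669.2, 5.3, 81.4]
tcp_rot: [-3.137, 0.0, 0.37]
contact_force: [-1.4, 8.1, -1.6]
grip_width: 17.8
finger_force: 30.5
```

```bash
python3 - <<'E'
from h import *
st();pol(21.3,122.5,81.8)
E
```

```text
t 24.55 p [669.2   5.3  81.4] yaw 21.19 F [-1.4  8.1 -1.6] M [ 1.28  0.27 -0.57] w 17.8 f 30.5 q [-0.11  0.76  1.29  0.    1.1   1.09]
shift x -0.0010 y 0.0026 z -0.0004 twist -0.1
```

>>> play_rows --commands '[{"x": -0.0001,"y": 0.004,"z": 0,"twist": 1.9},{"x": -0.0003,"y": 0.008,"z": 0,"twist": 3.8},{"x": -0.0006,"y": 0.012,"z": 0,"twist": 5.6},{"x": -0.001,"y": 0.016,"z": 0,"twist": 7.5},{"x": -0.001,"y": 0.016,"z": 0,"twist": 7.5},{"x": -0.001,"y": 0.016,"z": 0,"twist": 7.5},{"x": -0.001,"y": 0.016,"z": 0,"twist": 7.5},{"x": -0.001,"y": 0.016,"z": 0,"twist": 7.5}]'

```text
time: 25.35
tool_pos: [674.1, -9.6, 81.4]
tcp_rot: [-3.137, 0.0, 0.239]
contact_force: [-1.3, 10.0, -2.1]
grip_width: 18.6
finger_force: 31.5
```

```bash
python3 - <<'E'
from h import *
st();pol(13.8,122.5,81.8);s=cap('scene');ring(s,[554.5,-41])
E
```

```text
t 25.35 p [674.1  -9.6  81.4] yaw 13.68 F [-1.3 10.  -2.1] M [ 1.48  0.25 -0.76] w 18.6 f 31.5 q [-0.13  0.77  1.27  0.    1.11  1.2 ]
shift x -0.0008 y 0.0030 z -0.0004 twist -0.1
[(np.float64(-96.0), 69, 87), (np.float64(-52.0), 89, 74), (np.float64(-10.0), 83, 114), (np.float64(36.0), 76, 108)] mod45 [39. 38. 35. 36.]
```

The collar has nearly stopped moving and the force is rising, so the stop is reached. I lean more firmly.

>>> play_rows --commands '[{"x": 0,"y": 0.003,"z": 0,"twist": 1},{"x": 0,"y": 0.006,"z": 0,"twist": 2},{"x": -0.0003,"y": 0.009,"z": 0,"twist": 3},{"x": -0.0005,"y": 0.012,"z": 0,"twist": 4},{"x": -0.0005,"y": 0.012,"z": 0,"twist": 4},{"x": -0.0005,"y": 0.012,"z": 0,"twist": 4},{"x": -0.0005,"y": 0.012,"z": 0,"twist": 4},{"x": -0.0005,"y": 0.012,"z": 0,"twist": 4}]'

```text
time: 26.2
tool_pos: [676.3, -21.1, 81.3]
tcp_rot: [-3.136, 0.001, 0.169]
contact_force: [-0.7, 9.3, -1.4]
grip_width: 19.5
finger_force: 32.7
```

```bash
python3 - <<'E'
from h import *
st();s=cap('scene');ring(s,[554.5,-41]);cv2.imwrite('pics/lean.png',cv2.resize(s['pixels'][170:270,270:390,::-1],(720,600),interpolation=cv2.INTER_CUBIC))
E
```

```text
t 26.2 p [676.3 -21.1  81.3] yaw 9.67 F [-0.7  9.3 -1.4] M [ 1.69  0.33 -0.86] w 19.5 f 32.7 q [-0.15  0.77  1.26  0.01  1.11  1.25]
[(np.float64(-96.0), 69, 87), (np.float64(-52.0), 88, 75), (np.float64(-10.0), 82, 115), (np.float64(36.0), 75, 108)] mod45 [39. 38. 35. 36.]
```

View pics/lean.png

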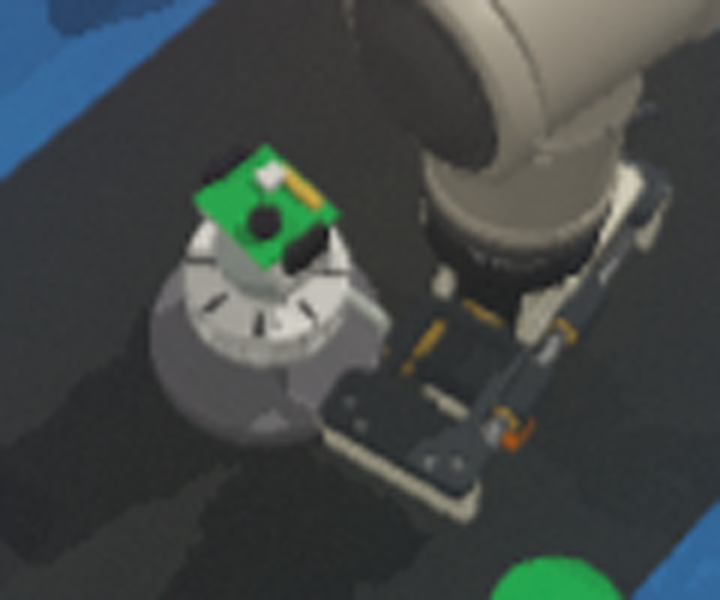

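The crop shows the collar lines unmoved since the last reading. The pin runs from about (350,290) to (390,330), at a slant to the hole. I check the real bar pose.

```bash
python3 - <<'E'
from h import *
s=cap('scene')
a,b=[onz(s,270+x/6,170+y/6,63)[:2] for x,y in((352,293),(386,330))]
d=b-a;print(a,b,np.degrees(np.arctan2(d[1],d[0])),np.linalg.norm(a-C),np.degrees(np.arctan2(*(a-C)[::-1])))
for az in(36,-9):
    for r in(40.5,60):
        u,v=proj(s,[554.5+r*np.cos(np.radians(az)),-41+r*np.sin(np.radians(az)),63]);print(az,r,(u-270)*6,(v-170)*6)
c=cap('wrist');orange(c,83,300)
E
```

```text
[592.61152939 -18.51955702] [618.68472699 -22.95499936] -9.654449825839434 44.339128828266084 31.97605648912165
36 40.5 345.67647048008916 284.97503621611463
36 60 385.12804235105136 288.93034151894983
-9 40.5 315.4435918778281 332.75060092345535
-9 60 340.81387707283636 360.3319743742909
(304, 206, 46, 69)
orange ((693.6947631835938, -19.332839965820312), (33.3968620300293, 17.32660675048828), 1.5759553909301758)
```

The wrench balance shows the collar at its stop (about 119° of turn), but the bar has skewed about 20° in the grip. I withdraw, lay it down, regrasp it square and lean again with the pin wedged deep in the hole.

>>> play_rows --commands '[{"x": 0,"y": -0.003,"z": 0,"twist": 0},{"x": 0.003,"y": -0.004,"z": 0,"twist": 0},{"x": 0.01,"y": -0.004,"z": 0,"twist": 0},{"x": 0.02,"y": -0.003,"z": 0,"twist": 0},{"x": 0.03,"y": -0.002,"z": 0,"twist": 0},{"x": 0.036,"y": -0.001,"z": 0,"twist": 0},{"x": 0.04,"y": -0.001,"z": 0,"twist": 0},{"x": 0.04,"y": -0.001,"z": 0,"twist": 0}]'

```text
time: 27.15
tool_pos: [716.4, -16.5, 81.6]
tcp_rot: [-3.141, 0.0, 0.17]
contact_force: [-0.7, -0.5, -0.5]
grip_width: 17.7
finger_force: 29.9
```

```bash
python3 - <<'E'
from h import *
st();s=cap('scene');ring(s,[554.5,-41]);go(680,100,80);go(680,100,29)
E
```

```text
t 27.15 p [716.4 -16.5  81.6] yaw 9.75 F [-0.7 -0.5 -0.5] M [-0.03  0.19 -0.07] w 17.7 f 29.9 q [-0.13  0.84  1.11  0.    1.19  1.27]
[(np.float64(-96.0), 68, 87), (np.float64(-52.0), 89, 73), (np.float64(-10.0), 82, 114), (np.float64(36.0), 76, 107)] mod45 [39. 38. 35. 36.]
shift x -0.0158 y -0.1209 z 0.0016 twist 0.0
shift x -0.0158 y -0.1209 z 0.0526 twist 0.0
```

```bash
python3 - <<'E'
from h import *
c=cap('wrist');orange(c,83,300)
hsv=cv2.cvtColor(c['pixels'],cv2.COLOR_RGB2HSV)
m=((hsv[...,0]>4)&(hsv[...,0]<32)&(hsv[...,1]>150)&(hsv[...,2]>150))
for v in range(200,290,10):
    x=np.where(m[v,270:380])[0]+270;print(v,(x.min(),x.max()) if len(x) else '')
s=cap('scene');hsv=cv2.cvtColor(s['pixels'],cv2.COLOR_RGB2HSV)
g=cv2.cvtColor(s['pixels'],cv2.COLOR_RGB2GRAY)
# pin pixels: compare with predicted straight bar
o=bot.get_obs();x,y,z=o['tool_pos'];a=o['tcp_rot'][2]
for da in(0,-10,-20):
    b=a+np.radians(da);print(da,[tuple(np.round(proj(s,[x-l*np.cos(b),y-l*np.sin(b),z-18.6]),1)) for l in(50,70,95)])
u,v=map(int,proj(s,[x-75*np.cos(a),y-75*np.sin(a),z-18.6]))
print(u,v);print(g[v-10:v+11,u-14:u+15])
E
```

```text
(304, 207, 40, 68)
orange ((733.7195434570312, -13.334126472473145), (32.3897590637207, 17.16534996032715), 9.364676475524902)
200 
210 (np.int64(306), np.int64(340))
220 (np.int64(305), np.int64(342))
230 (np.int64(304), np.int64(342))
240 (np.int64(304), np.int64(342))
250 (np.int64(305), np.int64(342))
260 (np.int64(305), np.int64(342))
270 (np.int64(305), np.int64(341))
280 
0 [(np.float64(346.4), np.float64(235.3)), (np.float64(340.5), np.float64(231.9)), (np.float64(333.1), np.float64(227.8))]
-10 [(np.float64(348.2), np.float64(233.1)), (np.float64(342.9), np.float64(229.0)), (np.float64(336.5), np.float64(223.9))]
-20 [(np.float64(350.4), np.float64(231.4)), (np.float64(345.9), np.float64(226.6)), (np.float64(340.5), np.float64(220.6))]
338 231
[[195 182 146 125 101  97  98  98 100  75  54  49  50  51  48  50  50  52
   50  51  49  52  49  51  50  53  55  53  54]
 [185 164 151 119 101  98  98  98  96  83  56  50  51  51  50  50  52  51
   50  52  51  51  50  50  51  51  51  55  53]
 [152 138 160 114 100  98  98  97  97  93  59  51  49  53  51  51  52  51
   51  51  50  50  49
[... 1504 characters left out ...]
 66  53  49  49  50  49  48  50  48  49  49  49
   48  49  50  58  74  90  59  51  46  52  85]
 [103 105  98  92  74  63  55  49  49  50  49  49  49  48  50  49  51  49
   50  50  50  49  57  55  50  49  53  69  61]
 [106  98  79  72  61  53  50  49  49  51  48  48  50  49  49  51  51  50
   50  50  51  49  50  50  50  44  76  67  48]
 [ 92  75  64  58  54  49  49  50  50  52  50  51  50  50  51  52  48  49
   48  51  50  50  50  49  48  66  74  54  45]
 [ 70  62  56  51  49  50  48  50  50  49  49  49  51  51  51  49  50  51
   50  49  50  49  50  51  48  83  95  81  59]
 [ 55  52  50  49  49  49  49  49  48  53  51  52  51  51  50  50  49  51
   50  49  49  51  50  51  49  68  85  98  93]]
```

The bar is still square in the grip: the pin tip is seen at (334,227.5), predicted (333,228). The skew was only elastic, so I reinsert it directly in the hole at about 36.5°.

```bash
python3 - <<'E'
from h import *
arc([16,23,30,36.5],158);arc([36.5],145);arc([36.5],131)
E
```

```text
16 shift x -0.0058 y -0.0194 z 0.0000 twist -6.3
23 shift x -0.0091 y -0.0384 z 0.0000 twist -13.3
30 shift x -0.0147 y -0.0568 z 0.0000 twist -20.3
36.5 shift x -0.0218 y -0.0733 z 0.0000 twist -26.8
36.5 shift x -0.0334 y -0.0674 z 0.0000 twist -26.8
36.5 shift x -0.0459 y -0.0611 z 0.0000 twist -26.8
```

>>> play_rows --commands '[{"x": -0.006,"y": -0.019,"z": 0,"twist": -6.3},{"x": -0.009,"y": -0.0385,"z": 0,"twist": -13.3},{"x": -0.0145,"y": -0.057,"z": 0,"twist": -20},{"x": -0.022,"y": -0.0735,"z": 0,"twist": -26.8},{"x": -0.028,"y": -0.0705,"z": 0,"twist": -26.8},{"x": -0.0335,"y": -0.0675,"z": 0,"twist": -26.8},{"x": -0.039,"y": -0.0645,"z": 0,"twist": -26.8},{"x": -0.042,"y": -0.063,"z": 0,"twist": -26.8}]'

```text
time: 28.1
tool_pos: [663.9, 36.9, 82.0]
tcp_rot: [3.141, 0.0, 0.635]
contact_force: [-0.1, -0.9, -1.4]
grip_width: 17.7
finger_force: 29.9
```

```bash
python3 - <<'E'
from h import *
st();arc([36.5],120)
E
```

```text
t 28.1 p [663.9  36.9  82. ] yaw 36.39 F [-0.1 -0.9 -1.4] M [-0.06  0.09 -0.01] w 17.7 f 29.9 q [-0.06  0.75  1.3  -0.    1.09  0.88]
36.5 shift x -0.0145 y -0.0013 z 0.0002 twist -0.1
```

>>> play_rows --commands '[{"x": -0.002,"y": -0.001,"z": 0,"twist": 0},{"x": -0.004,"y": -0.001,"z": 0,"twist": 0},{"x": -0.0065,"y": -0.001,"z": 0,"twist": 0},{"x": -0.009,"y": -0.001,"z": 0,"twist": 0},{"x": -0.011,"y": -0.001,"z": 0,"twist": 0},{"x": -0.013,"y": -0.001,"z": 0,"twist": 0},{"x": -0.0145,"y": -0.001,"z": 0,"twist": 0},{"x": -0.0145,"y": -0.001,"z": 0,"twist": 0}]'

```text
time: 28.9
tool_pos: [651.6, 30.1, 81.9]
tcp_rot: [3.142, 0.001, 0.638]
contact_force: [2.3, -4.1, -0.5]
grip_width: 17.9
finger_force: 30.0
```

```bash
python3 - <<'E'
from h import *
st();arc([36.5],120)
# pivot about the hole at r=33 az 36.5 clockwise by th, tool yaw following
o=bot.get_obs();p=o['tool_pos'][:2];a=o['tcp_rot'][2];P=C+33*np.array([np.cos(np.radians(36.5)),np.sin(np.radians(36.5))])
for th in(4,8,12,16,20,24):
    t=np.radians(-th);R=np.array([[np.cos(t),-np.sin(t)],[np.sin(t),np.cos(t)]]);q=P+R@(p-P);print(th,end=' ');go(*q,81.8,np.degrees(a)-th)
E
```

```text
t 28.9 p [651.6  30.1  81.9] yaw 36.55 F [ 2.3 -4.1 -0.5] M [-0.67 -0.14  0.33] w 17.9 f 30.0 q [-0.07  0.73  1.34 -0.    1.07  0.86]
36.5 shift x -0.0006 y 0.0005 z 0.0001 twist 0.1
4 shift x -0.0002 y 0.0061 z 0.0001 twist 4.0
8 shift x -0.0008 y 0.0122 z 0.0001 twist 8.0
12 shift x -0.0018 y 0.0182 z 0.0001 twist 12.0
16 shift x -0.0033 y 0.0242 z 0.0001 twist 16.0
20 shift x -0.0051 y 0.0300 z 0.0001 twist 20.0
24 shift x -0.0074 y 0.0357 z 0.0001 twist 24.0
```

>>> play_rows --commands '[{"x": 0,"y": 0.003,"z": 0,"twist": 0},{"x": -0.0002,"y": 0.0065,"z": 0,"twist": 3},{"x": -0.0005,"y": 0.0105,"z": 0,"twist": 6},{"x": -0.001,"y": 0.0145,"z": 0,"twist": 9},{"x": -0.0015,"y": 0.0185,"z": 0,"twist": 12},{"x": -0.0023,"y": 0.022,"z": 0,"twist": 14},{"x": -0.003,"y": 0.025,"z": 0,"twist": 16},{"x": -0.003,"y": 0.025,"z": 0,"twist": 16}]'

```text
time: 29.7
tool_pos: [664.0, 7.8, 81.5]
tcp_rot: [-3.142, 0.002, 0.358]
contact_force: [-0.1, -4.3, -1.2]
grip_width: 17.7
finger_force: 30.1
```

```bash
cat >> h.py <<'E'
def tq():
    o=bot.get_obs();d=(o['tool_pos'][:2]-C)/1e3;F=o['contact_force'];print('torque on collar cw %.2f'%(d[0]*F[1]-d[1]*F[0]+o['moment'][2]),'F %.1f'%np.linalg.norm(F[:2]),'r %.1f az %.1f'%(1e3*np.linalg.norm(d),np.degrees(np.arctan2(d[1],d[0]))))
E
python3 - <<'E'
from h import *
st();tq();s=cap('scene');ring(s,[554.5,-41])
E
```

```text
t 29.7 p [664.    7.8  81.5] yaw 20.49 F [-0.1 -4.3 -1.2] M [-0.73  0.15  0.4 ] w 17.7 f 30.1 q [-0.1   0.75  1.3  -0.    1.09  1.11]
torque on collar cw -0.07 F 4.3 r 119.8 az 24.5
[(np.float64(-96.0), 69, 87), (np.float64(-52.0), 89, 75), (np.float64(-10.0), 83, 115), (np.float64(13.0), 27, 166), (np.float64(35.0), 76, 99)] mod45 [39. 38. 35. 13. 35.]
```

>>> play_rows --commands '[{"x": 0,"y": 0.002,"z": 0,"twist": 0},{"x": 0,"y": 0.004,"z": 0,"twist": 0},{"x": 0,"y": 0.006,"z": 0,"twist": 0},{"x": 0,"y": 0.008,"z": 0,"twist": 0},{"x": 0,"y": 0.008,"z": 0,"twist": 0},{"x": 0,"y": 0.008,"z": 0,"twist": 0},{"x": 0,"y": 0.008,"z": 0,"twist": 0},{"x": 0,"y": 0.008,"z": 0,"twist": 0}]'

```text
time: 30.55
tool_pos: [666.2, 3.7, 81.4]
tcp_rot: [-3.137, 0.001, 0.358]
contact_force: [-2.0, 6.8, -1.4]
grip_width: 17.6
finger_force: 30.4
```

```bash
python3 - <<'E'
from h import *
st();tq()
E
```

```text
t 30.55 p [666.2   3.7  81.4] yaw 20.50 F [-2.   6.8 -1.4] M [ 1.14  0.66 -0.62] w 17.6 f 30.4 q [-0.11  0.76  1.29  0.    1.09  1.1 ]
torque on collar cw 0.23 F 7.1 r 120.2 az 22.4
```

>>> play_rows --commands '[{"x": 0,"y": 0.003,"z": 0,"twist": 2},{"x": -0.0005,"y": 0.006,"z": 0,"twist": 4},{"x": -0.001,"y": 0.009,"z": 0,"twist": 6},{"x": -0.0015,"y": 0.012,"z": 0,"twist": 8},{"x": -0.002,"y": 0.015,"z": 0,"twist": 10},{"x": -0.003,"y": 0.018,"z": 0,"twist": 12},{"x": -0.003,"y": 0.018,"z": 0,"twist": 12},{"x": -0.003,"y": 0.018,"z": 0,"twist": 12}]'

```text
time: 31.35
tool_pos: [670.8, -13.7, 81.9]
tcp_rot: [-3.137, -0.001, 0.148]
contact_force: [0.4, 8.5, -1.4]
grip_width: 17.8
finger_force: 30.7
```

```bash
python3 - <<'E'
from h import *
st();tq()
E
```

```text
t 31.35 p [670.8 -13.7  81.9] yaw 8.48 F [ 0.4  8.5 -1.4] M [ 1.58  0.13 -0.7 ] w 17.8 f 30.7 q [-0.14  0.76  1.28  0.01  1.1   1.28]
torque on collar cw 0.27 F 8.5 r 119.3 az 13.7
```

```bash
cat >> h.py <<'E'
def pin():
    s=cap('scene');h=cv2.cvtColor(s['pixels'],cv2.COLOR_RGB2HSV);P=[]
    for v in range(190,250):
        for u in range(300,370):
            if h[v,u,1]<60 and h[v,u,2]>118:
                q=onz(s,u,v,63)[:2]-C;r=np.hypot(*q);az=np.degrees(np.arctan2(q[1],q[0]))
                if 47<r<72 and -25<az<60: P.append(q)
    P=np.array(P,np.float32)
    if len(P)<6: print('pin px',len(P));return
    l=cv2.fitLine(P,cv2.DIST_HUBER,0,.01,.01).ravel();a=np.degrees(np.arctan2(l[1],l[0]));a=a-180 if a>90 else a+180 if a<-90 else a
    n=np.array([-l[1],l[0]]);print('pin px',len(P),'yaw %.1f'%a,'centre',l[2:].round(1),'span',P.min(0),P.max(0),'perp dist to axis %.1f'%abs(n@l[2:]))
E
python3 - <<'E'
from h import *
pin();s=cap('scene');ring(s,[554.5,-41])
g=cv2.cvtColor(s['pixels'],cv2.COLOR_RGB2GRAY);u,v=map(int,proj(s,[C[0]+55,C[1]+15,63]));print(u,v);print(g[v-11:v+12,u-13:u+14])
E
```

```text
pin px 10 yaw -11.4 centre [47.3 24.2] span [40.879696 20.602512] [54.136158 27.71423 ] perp dist to axis 33.1
[(np.float64(-96.0), 69, 87), (np.float64(-52.0), 89, 74), (np.float64(-10.0), 82, 115), (np.float64(36.0), 76, 108)] mod45 [39. 38. 35. 36.]
331 224
[[ 40  36  38  37  99 114 128 175 195 192 107  59  56  57  55  56  54  55
   55  54  55  54  54  53  69 137 141]
 [ 37  37  36  78 121 125 126 166 176 188 135  85  57  54  56  55  55  55
   54  55  55  53  54  55  89 137 142]
 [ 43  77 117 119 114 112  87 106 107 128 114  97  77  55  56  54  53  55
   55  53  54  54  54  54  69 110 138]
 [139 119 128 149 174 178 175 176 176 181 118 100  96  67  54  52  54  54
   54  54  52  53  52  54  51  67  98]
 [140 126 150 184 194 195 194 195 194 202 131 102 102  79  56  51  52  54
   53  55  51  51  51  52  52  50  58]
 [127 162 183 193 194 195 195 194 195 188 167 135 106  96  78  54  51  52
   54  51  52  52  51  51  48  49  49]
 [176 189 176 192 194 195 196 195 189 165 155 158 147 121  88  56  51  49
   51  51  50  50  51  50  45  45  47]
 [189 161 115 169 193 195 195 192 180 135 131 14
[... 1060 characters left out ...]
  49  45  45  45  44]
 [108 105 104  99  98  98  98  73  55  53  51  51  50  50  51  52  50  50
   49  63  76 124  85  66  48  44  43]
 [ 96  96  97  98  98  99  84  58  51  49  49  50  50  51  51  51  51  52
   50  51  56  92  85 115 106  70  45]
 [ 94  97  98  98  99  85  62  54  48  64  81  56  51  52  50  52  50  51
   49  50  50  52  61  92 111 125  91]
 [ 95  98  98  98  98  70  52  52  50  77  77  54  52  48  51  52  50  51
   51  51  50  50  51  56  74 119 128]
 [ 96  97  98  98  99  67  51  50  50  61  57  52  52  50  50  51  49  50
   50  50  52  50  51  50  50  86 133]
 [103  99  98  98 106  62  47  51  51  50  50  48  50  51  49  51  50  52
   51  50  49  51  50  50  51  57  87]]
```

>>> play_rows --commands '[{"x": 0,"y": 0.002,"z": 0,"twist": 1},{"x": 0,"y": 0.004,"z": 0,"twist": 2},{"x": -0.0005,"y": 0.006,"z": 0,"twist": 3},{"x": -0.001,"y": 0.008,"z": 0,"twist": 4},{"x": -0.001,"y": 0.01,"z": 0,"twist": 5},{"x": -0.001,"y": 0.01,"z": 0,"twist": 5},{"x": -0.001,"y": 0.01,"z": 0,"twist": 5},{"x": -0.001,"y": 0.01,"z": 0,"twist": 5}]'

```text
time: 32.25
tool_pos: [672.0, -23.3, 82.1]
tcp_rot: [-3.137, -0.002, 0.061]
contact_force: [2.4, 10.9, -1.0]
grip_width: 18.3
finger_force: 31.3
```

```bash
python3 - <<'E'
from h import *
st();tq();pin()
E
```

```text
t 32.25 p [672.  -23.3  82.1] yaw 3.49 F [ 2.4 10.9 -1. ] M [ 1.74 -0.29 -0.78] w 18.3 f 31.3 q [-0.15  0.76  1.28  0.01  1.1   1.36]
torque on collar cw 0.45 F 11.1 r 118.5 az 9.1
pin px 9 yaw -11.2 centre [46.3 22.5] span [40.879696 18.61211 ] [51.98042 25.71666] perp dist to axis 31.1
```

>>> play_rows --commands '[{"x": 0,"y": 0.002,"z": 0,"twist": 0.5},{"x": 0,"y": 0.004,"z": 0,"twist": 1},{"x": -0.0005,"y": 0.006,"z": 0,"twist": 1.5},{"x": -0.001,"y": 0.008,"z": 0,"twist": 2},{"x": -0.001,"y": 0.01,"z": 0,"twist": 2.5},{"x": -0.001,"y": 0.01,"z": 0,"twist": 2.5},{"x": -0.001,"y": 0.01,"z": 0,"twist": 2.5},{"x": -0.001,"y": 0.01,"z": 0,"twist": 2.5}]'

```text
time: 33.1
tool_pos: [672.5, -33.0, 82.5]
tcp_rot: [-3.136, -0.004, 0.017]
contact_force: [4.8, 11.1, -1.8]
grip_width: 19.3
finger_force: 33.2
```

```bash
python3 - <<'E'
from h import *
st();tq();s=cap('scene');ring(s,[554.5,-41])
E
```

```text
t 33.1 p [672.5 -33.   82.5] yaw 0.97 F [ 4.8 11.1 -1.8] M [ 1.97 -0.69 -0.96] w 19.3 f 33.2 q [-0.17  0.76  1.28  0.01  1.1   1.39]
torque on collar cw 0.30 F 12.1 r 117.8 az 4.4
[(np.float64(-96.0), 69, 87), (np.float64(-52.0), 90, 73), (np.float64(-10.0), 83, 114), (np.float64(36.0), 76, 108)] mod45 [39. 38. 35. 36.]
```

>>> play_rows --commands '[{"x": 0,"y": -0.004,"z": 0,"twist": -2},{"x": 0,"y": -0.008,"z": 0,"twist": -4},{"x": 0.004,"y": -0.01,"z": 0,"twist": -4},{"x": 0.012,"y": -0.01,"z": 0,"twist": -4},{"x": 0.022,"y": -0.01,"z": 0,"twist": -4},{"x": 0.032,"y": -0.012,"z": 0,"twist": -6},{"x": 0.036,"y": -0.02,"z": 0,"twist": -12},{"x": 0.036,"y": -0.03,"z": 0,"twist": -18}]'

```text
time: 33.95
tool_pos: [706.9, -5.9, 81.8]
tcp_rot: [-3.142, -0.001, 0.336]
contact_force: [0.0, 0.2, -1.4]
grip_width: 17.9
finger_force: 29.9
```

```bash
python3 - <<'E'
from h import *
st();arc([25,31],150);arc([31],140);arc([31],130);s=cap('scene');ring(s,[554.5,-41])
E
```

```text
t 33.95 p [706.9  -5.9  81.8] yaw 19.27 F [ 0.   0.2 -1.4] M [-0.07  0.18 -0.02] w 17.9 f 29.9 q [-0.12  0.82  1.15  0.    1.17  1.12]
25 shift x -0.0061 y -0.0311 z -0.0000 twist -5.7
31 shift x -0.0085 y -0.0466 z -0.0000 twist -11.7
31 shift x -0.0183 y -0.0446 z -0.0000 twist -11.7
31 shift x -0.0281 y -0.0425 z -0.0000 twist -11.7
[(np.float64(-96.0), 69, 86), (np.float64(-52.0), 89, 74), (np.float64(-10.0), 82, 115), (np.float64(36.0), 76, 107)] mod45 [39. 38. 35. 36.]
```

```bash
python3 - <<'E'
from h import *
arc([33],150);arc([33],136)
E
```

```text
33 shift x -0.0096 y -0.0496 z -0.0001 twist -13.4
33 shift x -0.0232 y -0.0464 z -0.0001 twist -13.4
```

>>> play_rows --commands '[{"x": -0.003,"y": -0.016,"z": 0,"twist": -5},{"x": -0.006,"y": -0.033,"z": 0,"twist": -9},{"x": -0.0095,"y": -0.0495,"z": 0,"twist": -13.5},{"x": -0.0095,"y": -0.0495,"z": 0,"twist": -13.5},{"x": -0.014,"y": -0.0485,"z": 0,"twist": -13.5},{"x": -0.019,"y": -0.0475,"z": 0,"twist": -13.5},{"x": -0.023,"y": -0.0465,"z": 0,"twist": -13.5},{"x": -0.023,"y": -0.0465,"z": 0,"twist": -13.5}]'

```text
time: 34.8
tool_pos: [669.1, 29.2, 81.9]
tcp_rot: [-3.141, 0.0, 0.566]
contact_force: [-0.0, 0.6, -1.8]
grip_width: 17.8
finger_force: 29.9
```

```bash
python3 - <<'E'
from h import *
st();tq();arc([33],117)
E
```

```text
t 34.8 p [669.1  29.2  81.9] yaw 32.43 F [-0.   0.6 -1.8] M [-0.11  0.1  -0.03] w 17.8 f 29.9 q [-0.07  0.76  1.28 -0.    1.1   0.93]
torque on collar cw 0.04 F 0.6 r 134.5 az 32.0
33 shift x -0.0175 y -0.0022 z 0.0001 twist -0.6
```

Then deeper, straight in along the radius.

>>> play_rows --commands '[{"x": -0.003,"y": -0.001,"z": 0,"twist": 0},{"x": -0.006,"y": -0.001,"z": 0,"twist": 0},{"x": -0.009,"y": -0.001,"z": 0,"twist": 0},{"x": -0.012,"y": -0.001,"z": 0,"twist": 0},{"x": -0.0145,"y": -0.001,"z": 0,"twist": 0},{"x": -0.0165,"y": -0.001,"z": 0,"twist": 0},{"x": -0.0175,"y": -0.001,"z": 0,"twist": 0},{"x": -0.0175,"y": -0.001,"z": 0,"twist": 0}]'

```text
time: 35.6
tool_pos: [654.1, 21.7, 82.0]
tcp_rot: [-3.142, -0.0, 0.568]
contact_force: [-0.2, -0.3, -0.5]
grip_width: 18.0
finger_force: 29.9
```

```bash
python3 - <<'E'
from h import *
st();tq()
E
```

```text
t 35.6 p [654.1  21.7  82. ] yaw 32.54 F [-0.2 -0.3 -0.5] M [-0.09  0.11  0.03] w 18.0 f 29.9 q [-0.08  0.74  1.34  0.    1.07  0.92]
torque on collar cw 0.01 F 0.4 r 117.8 az 32.8
```

>>> play_rows --commands '[{"x": 0,"y": 0.003,"z": 0,"twist": 2},{"x": -0.0003,"y": 0.007,"z": 0,"twist": 4.5},{"x": -0.0006,"y": 0.011,"z": 0,"twist": 7},{"x": -0.0012,"y": 0.015,"z": 0,"twist": 9.5},{"x": -0.0018,"y": 0.0185,"z": 0,"twist": 12},{"x": -0.0025,"y": 0.022,"z": 0,"twist": 14},{"x": -0.003,"y": 0.025,"z": 0,"twist": 16},{"x": -0.003,"y": 0.025,"z": 0,"twist": 16}]'

```text
time: 36.4
tool_pos: [665.1, -0.9, 81.8]
tcp_rot: [-3.141, -0.0, 0.288]
contact_force: [0.1, 1.8, -0.2]
grip_width: 17.7
finger_force: 29.9
```

```bash
python3 - <<'E'
from h import *
st();tq()
E
```

```text
t 36.4 p [665.1  -0.9  81.8] yaw 16.50 F [ 0.1  1.8 -0.2] M [ 0.13  0.22 -0.01] w 17.7 f 29.9 q [-0.12  0.75  1.3   0.    1.09  1.17]
torque on collar cw 0.18 F 1.8 r 117.5 az 20.5
```

>>> play_rows --commands '[{"x": 0,"y": 0.002,"z": 0,"twist": 1},{"x": -0.0003,"y": 0.004,"z": 0,"twist": 2},{"x": -0.0006,"y": 0.006,"z": 0,"twist": 3},{"x": -0.0008,"y": 0.008,"z": 0,"twist": 4},{"x": -0.001,"y": 0.01,"z": 0,"twist": 5},{"x": -0.001,"y": 0.01,"z": 0,"twist": 5},{"x": -0.001,"y": 0.01,"z": 0,"twist": 5},{"x": -0.001,"y": 0.01,"z": 0,"twist": 5}]'

```text
time: 37.2
tool_pos: [667.2, -9.2, 82.0]
tcp_rot: [-3.139, -0.001, 0.201]
contact_force: [0.5, 7.3, -0.3]
grip_width: 18.0
finger_force: 30.0
```

```bash
python3 - <<'E'
from h import *
st();tq()
E
```

```text
t 37.2 p [667.2  -9.2  82. ] yaw 11.50 F [ 0.5  7.3 -0.3] M [ 1.21 -0.11 -0.28] w 18.0 f 30.0 q [-0.13  0.76  1.29  0.    1.09  1.24]
torque on collar cw 0.52 F 7.3 r 116.9 az 16.3
```

Torque is 0.52 N m and climbing, so it is now against the stop in a clean lean. I push further.

>>> play_rows --commands '[{"x": 0,"y": 0.002,"z": 0,"twist": 1},{"x": -0.0003,"y": 0.004,"z": 0,"twist": 2},{"x": -0.0006,"y": 0.006,"z": 0,"twist": 3},{"x": -0.0008,"y": 0.008,"z": 0,"twist": 4},{"x": -0.001,"y": 0.01,"z": 0,"twist": 5},{"x": -0.001,"y": 0.012,"z": 0,"twist": 6},{"x": -0.001,"y": 0.012,"z": 0,"twist": 6},{"x": -0.001,"y": 0.012,"z": 0,"twist": 6}]'

```text
time: 38.0
tool_pos: [668.8, -19.3, 82.1]
tcp_rot: [-3.137, -0.002, 0.096]
contact_force: [1.5, 14.1, -0.7]
grip_width: 18.3
finger_force: 30.3
```

```bash
python3 - <<'E'
from h import *
st();tq();s=cap('scene');ring(s,[554.5,-41])
E
```

```text
t 38.0 p [668.8 -19.3  82.1] yaw 5.49 F [ 1.5 14.1 -0.7] M [ 2.29 -0.2  -0.52] w 18.3 f 30.3 q [-0.15  0.76  1.29  0.01  1.09  1.33]
torque on collar cw 1.05 F 14.1 r 116.1 az 11.3
[(np.float64(-96.0), 63, 93), (np.float64(-52.0), 91, 73), (np.float64(-10.0), 82, 115), (np.float64(36.0), 76, 108)] mod45 [39. 38. 35. 36.]
```

That gives 1.05 N m and 14 N with the collar unmoved: the firm stop is confirmed. Next I relax, withdraw and lay the bar down.

>>> play_rows --commands '[{"x": 0,"y": -0.006,"z": 0,"twist": -3},{"x": 0.0005,"y": -0.013,"z": 0,"twist": -7},{"x": 0.001,"y": -0.018,"z": 0,"twist": -10},{"x": 0.004,"y": -0.019,"z": 0,"twist": -11},{"x": 0.012,"y": -0.019,"z": 0,"twist": -11},{"x": 0.022,"y": -0.019,"z": 0,"twist": -11},{"x": 0.034,"y": -0.019,"z": 0,"twist": -11},{"x": 0.042,"y": -0.019,"z": 0,"twist": -11}]'

```text
time: 38.85
tool_pos: [709.1, -0.2, 82.0]
tcp_rot: [3.141, -0.0, 0.288]
contact_force: [0.9, 0.2, -1.5]
grip_width: 17.4
finger_force: 29.8
```

```bash
python3 - <<'E'
from h import *
st();tq();s=cap('scene');ring(s,[554.5,-41]);go(680,110,80,17);go(680,110,30,17)
E
```

```text
t 38.85 p [ 7.091e+02 -2.000e-01  8.200e+01] yaw 16.53 F [ 0.9  0.2 -1.5] M [-0.04  0.09 -0.06] w 17.4 f 29.8 q [-0.11  0.83  1.14 -0.    1.17  1.17]
torque on collar cw -0.07 F 0.9 r 159.6 az 15.2
[(np.float64(-96.0), 69, 87), (np.float64(-52.0), 89, 74), (np.float64(-10.0), 83, 115), (np.float64(36.0), 76, 107)] mod45 [39. 38. 35. 36.]
shift x 0.0027 y -0.1141 z 0.0019 twist -0.5
shift x 0.0027 y -0.1141 z 0.0519 twist -0.5
```

>>> play_rows --commands '[{"x": 0,"y": -0.015,"z": 0,"twist": 0},{"x": 0.001,"y": -0.045,"z": 0,"twist": 0},{"x": 0.002,"y": -0.08,"z": 0,"twist": 0},{"x": 0.003,"y": -0.105,"z": 0.004,"twist": 0},{"x": 0.003,"y": -0.114,"z": 0.014,"twist": 0},{"x": 0.003,"y": -0.114,"z": 0.026,"twist": 0},{"x": 0.003,"y": -0.114,"z": 0.036,"twist": 0},{"x": 0.003,"y": -0.114,"z": 0.042,"twist": 0}]'

```text
time: 39.7
tool_pos: [678.2, 108.9, 38.0]
tcp_rot: [-3.141, 0.002, 0.287]
contact_force: [1.1, 0.8, -0.3]
grip_width: 17.8
finger_force: 29.8
```

>>> play_rows --commands '[{"x": 0,"y": 0,"z": 0.002,"twist": 0},{"x": 0,"y": 0,"z": 0.005,"twist": 0},{"x": 0,"y": 0,"z": 0.008,"twist": 0},{"x": 0,"y": 0,"z": 0.01,"twist": 0},{"x": 0,"y": 0,"z": 0.011,"twist": 0},{"x": 0,"y": 0,"z": 0.011,"twist": 0},{"x": 0,"y": 0,"z": 0.011,"twist": 0},{"x": 0,"y": 0,"z": 0.011,"twist": 0}]'

```text
time: 40.5
tool_pos: [678.8, 110.5, 29.2]
tcp_rot: [3.142, -0.0, 0.289]
contact_force: [-1.3, 0.1, -1.4]
grip_width: 17.7
finger_force: 29.8
```

```bash
python3 - <<'E'
from h import *
st()
E
```

```text
t 40.5 p [678.8 110.5  29.2] yaw 16.55 F [-1.3  0.1 -1.4] M [-0.04  0.16  0.03] w 17.7 f 29.8 q [0.05 0.85 1.26 0.   1.03 1.33]
```

>>> play_rows --commands '[{"x": 0,"y": 0,"z": 0.001,"twist": 0},{"x": 0,"y": 0,"z": 0.001,"twist": 0},{"x": 0,"y": 0,"z": 0.001,"twist": 0},{"x": 0,"y": 0,"z": 0.001,"twist": 0},{"x": 0,"y": 0,"z": 0.001,"twist": 0},{"x": 0,"y": 0,"z": 0.001,"twist": 0},{"x": 0,"y": 0,"z": 0.001,"twist": 0},{"x": 0,"y": 0,"z": 0.001,"twist": 0}]'

```text
time: 41.3
tool_pos: [679.0, 110.5, 28.7]
tcp_rot: [3.142, -0.001, 0.289]
contact_force: [-2.2, 0.2, 5.8]
grip_width: 17.9
finger_force: 29.8
```

>>> play_rows --commands '[{"x": 0,"y": 0,"z": 0,"twist": 0},{"x": 0,"y": 0,"z": 0,"twist": 0},{"x": 0,"y": 0,"z": 0,"twist": 0},{"x": 0,"y": 0,"z": 0,"twist": 0},{"x": 0,"y": 0,"z": 0,"twist": 0},{"x": 0,"y": 0,"z": 0,"twist": 0},{"x": 0,"y": 0,"z": 0,"twist": 0},{"x": 0,"y": 0,"z": 0,"twist": 0}]' --jaw 0.5

```text
time: 42.1
tool_pos: [678.8, 110.4, 27.9]
tcp_rot: [-3.142, -0.0, 0.289]
contact_force: [-0.9, -0.8, -0.3]
grip_width: 46.0
finger_force: 0.0
```

>>> play_rows --commands '[{"x": 0,"y": 0,"z": -0.01,"twist": 0},{"x": 0,"y": 0,"z": -0.03,"twist": 0},{"x": 0,"y": 0,"z": -0.06,"twist": 0},{"x": -0.02,"y": 0,"z": -0.09,"twist": 0},{"x": -0.045,"y": 0,"z": -0.11,"twist": 0},{"x": -0.065,"y": 0,"z": -0.125,"twist": 0},{"x": -0.07,"y": 0,"z": -0.125,"twist": 0},{"x": -0.07,"y": 0,"z": -0.125,"twist": 0}]'

```text
time: 42.9
tool_pos: [611.6, 90.4, 153.7]
tcp_rot: [3.141, -0.001, 0.288]
contact_force: [0.4, -0.2, 0.6]
grip_width: 45.9
finger_force: 0.0
```

```bash
python3 - <<'E'
from h import *
st();c=cap('wrist');orange(c,20,300);s=cap('scene');ring(s,[554.5,-41])
h=cv2.cvtColor(c['pixels'],cv2.COLOR_RGB2HSV);m=(h[...,1]<60)&(h[...,2]>110);
for v in range(150,250,12):
    x=np.where(m[v,290:350])[0]+290;print(v,(x.min(),x.max(),onz(c,x.mean(),v,10)[:2].round(0)) if len(x) else '')
E
```

```text
t 42.9 p [611.6  90.4 153.7] yaw 16.53 F [ 0.4 -0.2  0.6] M [-0.08  0.15  0.07] w 45.9 f 0.0 q [0.02 0.6  1.39 0.   1.16 1.31]
(311, 81, 25, 90)
orange ((668.4130249023438, 107.6483383178711), (70.76813507080078, 19.490985870361328), 15.912785530090332)
[(np.float64(-96.0), 69, 88), (np.float64(-52.0), 85, 75), (np.float64(-10.0), 69, 82), (np.float64(36.0), 55, 79)] mod45 [39. 38. 35. 36.]
150 
162 
174 (np.int64(317), np.int64(327), array([629.,  97.]))
186 (np.int64(316), np.int64(327), array([618.,  94.]))
198 (np.int64(316), np.int64(327), array([608.,  91.]))
210 (np.int64(316), np.int64(327), array([597.,  88.]))
222 (np.int64(317), np.int64(325), array([586.,  85.]))
234 
246
```

The bar lies flat on the bench, with its handle at (668,108) and tip near (586,85), 130 mm from the axis. The gripper is clear and the collar is at its stop.

```bash
python3 -c "
from plant import bot
print(bot.close_job())"
```

```text
the job is handed in; nothing more can be done
None
```

I turned the collar about 119° clockwise in two bites. It came up firm: it held against a final lean of 14 N (about 1 N m). The bar lies flat on the bench 130 mm clear of the holder, and the job is handed in at 43 s; no verdict came back.

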